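Load and block a magnetic chuck for a batch of saw flanges

ROBOT

A 6-joint arm with a two-finger parallel gripper is mounted at the origin on the work surface. World frame = base frame: x ahead of the robot, y to its left, z up, the work surface at z = 0. Lengths are in m, angles in rad, forces in N, time in s.
With the tool pointing down it reaches from about 0.225 to 0.725 m from the base axis. Payload 3.1 kg.
Tool frame: the origin (TCP) lies at the very end of the fingers, on their centre line; the grasp point (between the pads) lies 19 mm behind it; z points along the fingers, y is the line along which they close (so a half turn about z gives the same grasp; the last joint's range is limited). The gripper opens to 85 mm and grips with 20 to 120 N. Pads are 22 mm wide; open, the fingers measure 114 mm over their backs; the gripper's body (76 mm by 85 mm) begins 54 mm behind the grasp point. The pads swing forward as they close: fully open they stand 13 mm farther back than shut.
Start: joints at [-1.377, 0.048, 0.099, 1.622, 0, 1.443], TCP at [0.166, -0.498, 0.231] pointing down, gripper open.
Joint ranges: [-2.91, 2.91], [-0.99, 1.94], [-1.21, 1.42], [-2.12, 2.29], [-1.49, 1.47], [-3.14, 3.14]. Speed limits (rad/s): [2.79, 2.79, 3.14, 3.14, 3.14, 3.14].

INTERFACE

Orientations are given as a rotation vector (axis times angle).
In Python, from bench import manip gives the robot as it stands.
- The arm moves only by the tool send_rows, never from a script. Its argument "targets" is one flat list of numbers, 5 for each row, row after row: the shift along the tool's x, y, z in units of 100 mm (1.0 is 100 mm), then the turn about the tool's z in units of 1.5 rad (1.0 is 1.5 rad), then the finger opening in mm, from 0 to 85.4. A call has 1 to 20 rows; each row is the pose to reach, as a shift and turn from the pose commanded when the call began, along the tool's axes at that moment; what a row does not reach only later rows make up. A row lasts 1/8 s, in which the tool goes at most 62.5 mm and 10.7 degrees, less where a joint would pass 70% of its speed; a pose out of reach is approached as far as the arm can. A call with a number of a shift or a turn outside -1 to 1 is refused whole. A call with a gripper value outside its range is refused whole. The fingers move at their own pace and stop on an object; "grip_force" is the grip in N (left out, the last holds). Time passes only in rows, so rows that repeat a pose let the fingers close. It gives the time, the measured TCP pose, the force, the opening and the grip force at its end, in the units of the state.
- manip.get_state(): the state, without advancing time (a new reading comes with each control period).
- manip.snapshot(name): name is "scene" or "top" or "wrist"; returns the picture (480x640x3 uint8, blue, green, red); there is no depth.
- manip.camera_model(name): a dict with "fx", "fy", "cx", "cy" (pixels), "rvec" (rotation vector, rad) and "tvec" (3), from world to camera coordinates, as OpenCV has them. Camera axes: x right, y down, z forward; pixel columns grow to the right and rows downward; lengths in m; the calibration is good to about 2 mm. A picture is of the moment at which its call begins: read the wrist's pose just before it. camera_model takes no time and is no camera call; for the wrist camera it gives the pose at the moment of the call.
- manip.job_done(): hands the job in; it is judged then, once.
Trained networks look in the newest picture that a camera, given by its name, has taken for a name from the list of things; names that differ only in an ending like _2 or _b are one class to them, and where a whole thing is asked for, a point or a joint stands for the part that bears it (a point fixed in the world has none). Each returns a list of dicts, best first, with "p" (0 to 1); they miss things now and then, are a little off and sometimes report something else, mostly with a low value. They report only what shows in the picture. A call takes as long as a camera call. They do not tell look-alikes from the thing itself.
- manip.silhouettes(camera, thing): "mask" (480x640 bool, what is visible of it).
- manip.place_of(camera, thing): "location" ([x, y, z] in m, in the coordinates of the camera as it stood for that picture, good to about 4 mm: a listed point, or the origin of a listed thing).
The state is a dict: "clock": time; "qpos": joint angles; "qvel": joint speeds; "tau": joint torques, N m; "tool_pos": TCP position; "eef_rot": TCP orientation; "ft_force": force on the tool from outside, world axes, zero at the start; "ft_torque": the same for the moment, N m; "width": finger opening in m; "finger_force": force on a finger pad.
Only numpy, scipy, OpenCV 4.12 (cv2) and the standard library are available. Lean on these libraries where they do the work, as an engineer would, in place of code of your own. Each camera call takes 0.05 s, during which the arm holds its last target. There are 200 camera calls.

TASK

Set up the magnetic chuck for grinding this batch of saw flanges: put every flange from the bench hub up into a pocket of the nest plate, one to a pocket and lying flat on the chuck, and block the plate by butting the long bar flush along the middle of its open long edge and the short bar along the middle of its open short edge, both lying on the chuck, so that there is no gap between bars, plate and the two stop rails. Only when everything is loaded and blocked, swing the chuck's lever all the way over to switch the magnet on; leave the other things on the bench alone.

Things in the scene. Friction and masses are not known exactly. Their poses are not given: they have to be found in the camera images.
- chuck: magnetic chuck, steel block 220 x 320 x 70 mm (x, y, z) fixed on the bench, brass lines across its flat top; origin at the centre of its underside. Two dark stop rails rise 10 mm above the top: along its +x side (inner face x = +110 mm, y -145 to 105) and -y end (inner face y = -160, x -75 to 95); -x edge and +y end are open. The magnet does not act: things stay movable
- lever (a joint): magnet lever on the chuck's +y end, turning about the chuck's y axis; 0 = off, leaning 60 degrees from upright towards the chuck's -x; 2.09 = on, leaning 60 degrees towards the chuck's +x (stop to stop 2.09 rad). It stays where it is left, about 4 N at the ball moves it
- lever_ball (a point): centre of the black ball (30 mm diameter) at the end of the lever, 110 mm from the pivot; a 12 mm rod runs from the ball down to the pivot; 45 mm clear of the chuck's end face
- lever_pivot (a point): point on the lever's hinge axis in the plane in which the ball swings (fixed to the chuck, 35 mm above the bench); axes as the chuck
- nest: loose white plastic nest plate 165 x 241 x 12 mm (x, y, z), 0.3 kg, lying on the chuck, six round through pockets; origin at the centre of its underside, axes roughly as the chuck. It starts up to 10 mm short of the rails; home, its +x and -y edges touch the rails and its centre is at x = +27.5, y = -39.5 mm in the chuck frame. Takes up to about 15 N to slide when loaded
- long_bar_mid (a point): loose square steel blocking bar 160 x 20 x 20 mm along its x, 0.5 kg, this point is the centre of the bar (10 mm above its underside); starts on the bench
- short_bar_mid (a point): loose square steel blocking bar 110 x 20 x 20 mm along its x, 0.34 kg, this point is the centre of the bar (10 mm above its underside); starts on the bench
- nest_hole0 (a point): centre of a pocket of the nest plate, at its upper mouth (12 mm above the chuck's top); 68 mm diameter, goes right through to the chuck's top
- nest_hole1 (a point): centre of a pocket of the nest plate, at its upper mouth (12 mm above the chuck's top); 68 mm diameter, goes right through to the chuck's top
- nest_hole2 (a point): centre of a pocket of the nest plate, at its upper mouth (12 mm above the chuck's top); 68 mm diameter, goes right through to the chuck's top
- nest_hole3 (a point): centre of a pocket of the nest plate, at its upper mouth (12 mm above the chuck's top); 68 mm diameter, goes right through to the chuck's top
- nest_hole4 (a point): centre of a pocket of the nest plate, at its upper mouth (12 mm above the chuck's top); 68 mm diameter, goes right through to the chuck's top
- nest_hole5 (a point): centre of a pocket of the nest plate, at its upper mouth (12 mm above the chuck's top); 68 mm diameter, goes right through to the chuck's top
- flange0: loose steel saw flange, may be absent: disc 60 mm diameter and 10 mm thick with a hub 36 mm diameter and 30 mm high on it (40 mm in all), 0.32 kg; origin at the centre of the disc's underside, z up through the hub; stands hub up on the bench
- flange1: loose steel saw flange, may be absent: disc 60 mm diameter and 10 mm thick with a hub 36 mm diameter and 30 mm high on it (40 mm in all), 0.32 kg; origin at the centre of the disc's underside, z up through the hub; stands hub up on the bench
- flange2: loose steel saw flange, may be absent: disc 60 mm diameter and 10 mm thick with a hub 36 mm diameter and 30 mm high on it (40 mm in all), 0.32 kg; origin at the centre of the disc's underside, z up through the hub; stands hub up on the bench
- flange3: loose steel saw flange, may be absent: disc 60 mm diameter and 10 mm thick with a hub 36 mm diameter and 30 mm high on it (40 mm in all), 0.32 kg; origin at the centre of the disc's underside, z up through the hub; stands hub up on the bench
- flange4: loose steel saw flange, may be absent: disc 60 mm diameter and 10 mm thick with a hub 36 mm diameter and 30 mm high on it (40 mm in all), 0.32 kg; origin at the centre of the disc's underside, z up through the hub; stands hub up on the bench
- cup_wheel: bystander: reddish cup grinding wheel, 84 mm across, 36 mm high, origin under its centre
- screwdriver: bystander: screwdriver (about 180 mm) lying on the bench between robot and chuck
- brush: bystander: hand brush lying on the bench
- wrench: bystander: wrench (about 180 mm) lying on the bench between robot and chuck
- grease_can: bystander: closed grease can, 70 mm across, 90 mm high, origin under its centre
- stub_tin: bystander: open steel tin, 84 mm across, 80 mm high, origin under its centre
Mind the look-alikes: they are no part of the job. Leave any blue, green or yellow look-alike of the flange4 alone.

How it is judged:
By the outcome, as a careful person would: the job done as asked, in the order asked, and still so for the second after the job is handed in, with the robot touching nothing.
Of flange0, flange1, flange2, flange3, flange4 only 3 to 5 are there at a start; the rules pass over those that are not, and their reading is None.
At some moment in a run one of flange0, flange1, flange2, flange3, flange4 may be knocked a few centimetres aside while the robot is not near it.
It also fails if it takes over 210 s, if anything falls off the work surface, if the arm or the gripper's body presses on something with over 40 N, if the wrist force passes 120 N, or if a joint passes its speed limit or range.

## Working session

There is one attempt and no reset: what is moved stays moved. The work goes in short steps, Python scripts to look and compute and a tool call to move; the robot and the scene stay as the last step left them, time stands still between calls to the robot, and variables do not carry over. Pictures are saved under pics/ and viewed, at most 14 in all, crops included, and the job is handed in when it is done.

Besides the shell and the picture viewer there is one more tool, called by a JSON object that holds its "op" and its "data". send_rows: Moves the arm, as the interface text tells. Shifts and turns lie within -1 to 1; 1 stands for 100 mm of shift or 1.5 rad of turn. Its arguments: {"type":"object","properties":{"targets":{"type":"array"},"grip_force":{"type":"number"}},"required":["targets"]}

```bash
ls; mkdir -p pics
cat > h.py <<'E'
import numpy as np, cv2
from bench import manip
from scipy.spatial.transform import Rotation as R
def cam(n):
    m=manip.camera_model(n); K=np.array([[m['fx'],0,m['cx']],[0,m['fy'],m['cy']],[0,0,1]])
    return K,R.from_rotvec(m['rvec']).as_matrix(),np.array(m['tvec'])
def w(loc,c): return c[1].T@(np.array(loc)-c[2])
def pix(p,c): q=c[0]@(c[1]@np.array(p)+c[2]); return q[:2]/q[2]
def ray(u,v,z,c):
    o=-c[1].T@c[2]; d=c[1].T@np.linalg.inv(c[0])@[u,v,1]; return o+d*(z-o[2])/d[2]
E
python3 - <<'E'
from h import *
print(manip.get_state())
for n in('scene','top'):
    cv2.imwrite(f'pics/{n}0.png',manip.snapshot(n)); c=cam(n)
    print(n,'cam at',-c[1].T@c[2])
    for t in ['chuck','lever_ball','lever_pivot','nest','long_bar_mid','short_bar_mid','nest_hole0','flange0','flange1','cup_wheel','grease_can','stub_tin']:
        for r in manip.place_of(n,t):
            if r['p']>.2:
                p=w(r['location'],c); print(t,round(r['p'],2),p.round(3),pix(p,c).round())
E
```

```text
pics
{'clock': 0.0, 'qpos': array([-1.37681967e+00,  4.87439670e-02,  9.75501556e-02,  1.62200007e+00,
       -9.25965964e-07,  1.44301833e+00]), 'qvel': array([ 0.00019726, -0.00022988,  0.00019701, -0.00061869,  0.0002781 ,
        0.00068803]), 'tau': array([ 2.23880934e-04, -3.38788140e+01,  3.20011568e+01,  2.04833492e-02,
       -1.35375171e-04, -5.73345488e-06]), 'tool_pos': array([ 0.16589833, -0.49743742,  0.23009679]), 'eef_rot': array([-3.09866040e+00, -5.02849880e-01,  1.25989298e-04]), 'ft_force': array([ 0.18412533,  0.46399222, -1.49793735]), 'ft_torque': array([-0.01164625, -0.00049053,  0.01727278]), 'finger_force': 0.0, 'width': 0.08548367883507299}
scene cam at [ 1.11916536 -0.46929289  1.29626614]
chuck 0.57 [ 0.545 -0.065  0.08 ] [286. 256.]
lever_ball 0.52 [0.475 0.257 0.101] [350. 176.]
nest 0.91 [0.592 0.011 0.068] [317. 253.]
nest 0.6 [0.627 0.087 0.083] [345. 243.]
nest 0.57 [ 0.372 -0.088 -0.003] [245. 238.]
nest 0.53 [ 0.379  0.132 -0.003] [300. 200.]
long_bar_mid 0.62 [0.559 0.362 0.009] [390. 192.]
long_bar_mid 0.22 [ 0.449 -0.26   0.002] [214. 288.]
sho
[... 2242 characters left out ...]
2 -0.005] [466. 239.]
flange0 0.65 [ 0.656 -0.257 -0.002] [428. 204.]
flange1 0.94 [ 0.325 -0.354 -0.002] [465. 326.]
flange1 0.86 [ 0.449 -0.254 -0.001] [428. 280.]
flange1 0.84 [ 0.443 -0.37   0.001] [471. 282.]
flange1 0.77 [ 0.468 -0.485 -0.   ] [513. 273.]
flange1 0.74 [ 0.33  -0.445 -0.002] [499. 324.]
flange1 0.7 [ 0.56  -0.362 -0.005] [466. 239.]
flange1 0.65 [ 0.656 -0.257 -0.002] [428. 204.]
cup_wheel 0.87 [ 0.664 -0.396  0.002] [479. 201.]
grease_can 0.84 [0.707 0.382 0.004] [196. 186.]
grease_can 0.4 [ 0.584  0.535 -0.002] [141. 231.]
grease_can 0.38 [0.627 0.087 0.086] [301. 210.]
grease_can 0.29 [ 0.448 -0.255  0.001] [428. 280.]
stub_tin 0.76 [ 0.766 -0.235 -0.004] [419. 165.]
```

View pics/scene0.png

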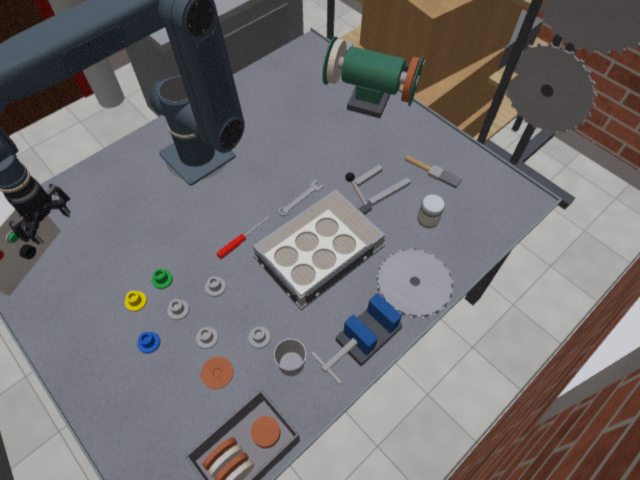

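View pics/top0.png

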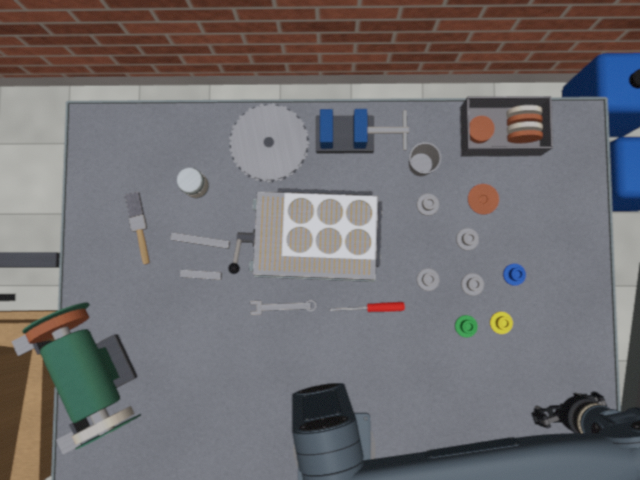

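The grey flanges are at top px (428,204), (468,239), (428,280) and (472,284). The look-alikes to leave alone are blue (514,274), green (466,326) and yellow (502,323), and the cup wheel is at (483,199). The nest is at (331,226), the long bar at (200,240), the short bar at (200,275) and the ball at (233,268). I'll turn the tool so its x is world +y and its y is world +x, then move above the flanges.

{"op": "send_rows", "data": {"targets": [0.4, -0.15, -0.3, -0.12, 85, 0.8, -0.3, -0.6, -0.24, 85, 1, -0.3, -0.7, -0.36, 85, 1, -0.3, -0.7, -0.48, 85, 1, -0.3, -0.7, -0.6, 85, 1, -0.3, -0.7, -0.72, 85, 1, -0.3, -0.7, -0.833, 85, 1, -0.3, -0.7, -0.833, 85]}}

```text
clock: 2.3
tool_pos: [0.2514, -0.4379, 0.3014]
eef_rot: [2.223, 2.22, -0.0]
ft_force: [0.2, -0.1, 0.3]
width: 0.0851
finger_force: 0.0
```

{"op": "send_rows", "data": {"targets": [0.3, 0.5, 0, 0, 85, 0.64, 0.94, 0, 0, 85, 0.64, 0.94, 0, 0, 85]}}

```text
clock: 2.68
tool_pos: [0.3478, -0.3717, 0.3015]
eef_rot: [2.218, 2.225, 0.001]
ft_force: [-1.1, -0.3, 0.3]
width: 0.0854
finger_force: 0.0
```

{"op": "send_rows", "data": {"targets": [0.3, 0.5, 0, 0, 85, 0.64, 0.94, 0, 0, 85, 0.64, 0.94, 0, 0, 85, 0.64, 0.94, 0, 0, 85]}}

```text
clock: 3.18
tool_pos: [0.4387, -0.3105, 0.3012]
eef_rot: [-2.222, -2.22, 0.002]
ft_force: [-0.3, -0.5, -1.1]
width: 0.0851
finger_force: 0.0
```

```bash
cat >> h.py <<'E'
def st():
    s=manip.get_state(); m=R.from_rotvec(s['eef_rot']).as_matrix()
    print('t',round(s['clock'],2),'tcp',s['tool_pos'].round(4),'yaw',np.degrees(np.arctan2(m[1,0],m[0,0])).round(2),'q',s['qpos'].round(2),'w',round(s['width'],4),'F',s['ft_force'].round(1)); return s,m
E
python3 - <<'E'
from h import *
st(); cv2.imwrite('pics/w1.png',manip.snapshot('wrist')); c=cam('wrist')
print(-c[1].T@c[2], c[1].round(3).tolist(), c[0].round(0).tolist())
for r in manip.place_of('wrist','flange0'):
    p=w(r['location'],c); print(round(r['p'],2),p.round(4),pix(p,c).round())
E
```

```text
t 3.17 tcp [ 0.4387 -0.3105  0.3012] yaw 89.95 q [-0.74  0.11  0.31  1.77 -0.    0.83] w 0.0851 F [-0.3 -0.5 -1.1]
[ 0.43869488 -0.22765745  0.44385711] [[1.0, -0.002, -0.002], [-0.002, -0.945, 0.326], [-0.003, -0.326, -0.945]] [[391.0, 0.0, 320.0], [0.0, 391.0, 241.0], [0.0, 0.0, 1.0]]
0.89 [ 0.3222 -0.354  -0.0005] [222. 219.]
0.88 [ 0.3334 -0.4476  0.0008] [237. 292.]
0.8 [ 0.4473 -0.2564  0.0015] [329. 134.]
0.69 [ 0.4397 -0.3736  0.0014] [322. 236.]
0.65 [ 0.6568 -0.2567 -0.0024] [519. 133.]
0.62 [ 0.4664 -0.4871 -0.0006] [343. 319.]
0.57 [ 0.5587 -0.3632  0.0019] [423. 227.]
```

View pics/w1.png

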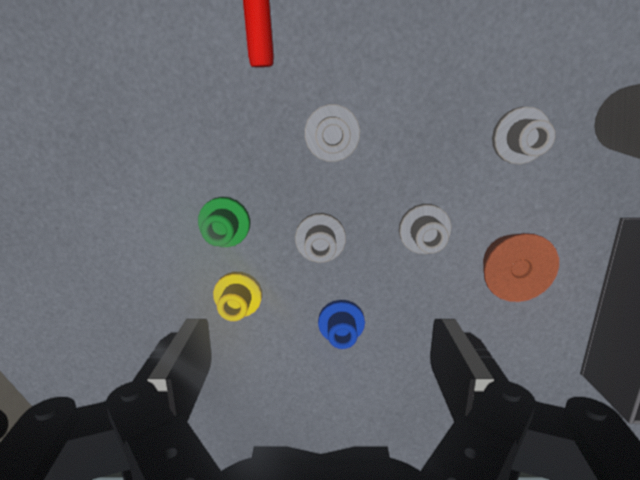

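The wrist view shows the grey flanges at (332,132), (320,238), (425,230) and (524,135), and the green, yellow and blue ones at (223,221), (237,296) and (341,324). I'll refine by fitting the flange outline to the masks.

```bash
cat >> h.py <<'E'
from scipy.optimize import minimize
A=np.linspace(0,2*np.pi,48,endpoint=False)
def sil(x,y,z,c):
    im=np.zeros((480,640),np.uint8)
    for r,a,b in((.03,0,.01),(.018,.01,.04)):
        P=np.array([pix([x+r*np.cos(t),y+r*np.sin(t),z+h],c) for t in A for h in(a,b)])
        cv2.fillConvexPoly(im,np.round(cv2.convexHull((P*16).astype(np.float32))).astype(np.int32),1,shift=4)
    return im>0
def fit(mask,x,y,z,c):
    f=lambda q:1-(lambda s:(s&mask).sum()/(s|mask).sum())(sil(q[0]/100,q[1]/100,z,c))
    r=minimize(f,[x*100,y*100],method='Nelder-Mead',options=dict(initial_simplex=[[x*100-.3,y*100-.2],[x*100+.4,y*100],[x*100,y*100+.4]],xatol=.01,fatol=1e-4))
    return r.x/100,1-r.fun
def flanges(n,z=0.,new=True):
    if new: im=manip.snapshot(n)
    c=cam(n); out=[]
    for r in manip.silhouettes(n,'flange0'):
        m=r['mask']
        if m.sum()<50 or r['p']<.2: continue
        v,u=np.nonzero(m); g=ray(u.mean(),v.mean(),z+.012,c)
        s=[np.median(im[m],0).astype(int).tolist()] if new else []
        p,i=fit(m,g[0],g[1],z,c); out.append((p.round(4).tolist(),round(i,3),round(r['p'],2),*s))
    return out
E
python3 - <<'E'
from h import *
for n in('wrist','top','scene'):
    print(n,*flanges(n),sep='\n')
E
```

```text
wrist
([0.4379, -0.3744], np.float64(0.898), 0.96, [153, 148, 146])
([0.4639, -0.4857], np.float64(0.929), 0.95, [161, 81, 41])
([0.3357, -0.4487], np.float64(0.919), 0.94, [52, 174, 194])
([0.326, -0.3543], np.float64(0.936), 0.92, [71, 138, 53])
([0.5594, -0.363], np.float64(0.925), 0.8, [151, 146, 145])
([0.6557, -0.2576], np.float64(0.933), 0.61, [148, 145, 144])
([0.4503, -0.2548], np.float64(0.93), 0.59, [155, 149, 148])
top
([0.6555, -0.2542], np.float64(0.905), 0.96, [156, 152, 152])
([0.4382, -0.3686], np.float64(0.556), 0.81, [152, 148, 148])
([0.4509, -0.2537], np.float64(0.91), 0.62, [158, 153, 153])
([0.5599, -0.3607], np.float64(0.926), 0.55, [156, 151, 151])
scene
([0.6536, -0.2595], np.float64(0.92), 0.9, [159, 153, 154])
([0.449, -0.2575], np.float64(0.814), 0.8, [154, 149, 150])
([0.3354, -0.4528], np.float64(0.915), 0.68, [6, 173, 190])
([0.4625, -0.4923], np.float64(0.889), 0.67, [168, 88, 37])
([0.4355, -0.3758], np.float64(0.837), 0.66, [154, 150, 151])
([0.3226, -0.356], np.float64(0.972), 0.65, [68, 135, 41])
([0.5577, -0.3654], np.float64(0.891), 0.56, [158, 152, 153])
```

{"op": "send_rows", "data": {"targets": [0.28, 0.06, 0.5, 0, 85, 0.555, 0.115, 1, 0, 85, 0.555, 0.115, 1, 0, 85, 0.555, 0.115, 1, 0, 85], "grip_force": 60}}

```text
clock: 4.08
tool_pos: [0.4516, -0.2556, 0.2033]
eef_rot: [2.219, 2.219, -0.0]
ft_force: [-0.2, -1.7, 0.6]
width: 0.0849
finger_force: 0.0
```

{"op": "send_rows", "data": {"targets": [0, 0, 0.5, 0, 85, 0, 0, 0.8, 0, 85, 0, 0, 0.8, 0, 85, 0, 0, 0.8, 0, 85]}}

```text
clock: 4.58
tool_pos: [0.4533, -0.2569, 0.1257]
eef_rot: [2.217, 2.216, 0.001]
ft_force: [0.3, 0.1, 0.7]
width: 0.0848
finger_force: 0.0
```

Run:
```python
from h import *
st(); print(*flanges('wrist'),sep='\n')
cv2.imwrite('pics/w2.png',manip.snapshot('wrist'))
```

```text
t 4.58 tcp [ 0.4533 -0.2569  0.1257] yaw 89.98 q [-0.64  0.03 -0.13  1.4  -0.    0.93] w 0.0848 F [0.3 0.1 0.7]
([0.3476, -0.4538], np.float64(0.185), 0.94, [30, 161, 181])
([0.4378, -0.3738], np.float64(0.949), 0.79, [137, 137, 138])
([0.3252, -0.3552], np.float64(0.434), 0.78, [59, 117, 42])
([0.4507, -0.2543], np.float64(0.947), 0.7, [156, 150, 148])
([0.5596, -0.362], np.float64(0.193), 0.61, [139, 137, 137])
([0.6566, -0.2574], np.float64(0.975), 0.58, [132, 134, 136])
([0.4626, -0.488], np.float64(0.087), 0.55, [73, 41, 29])
```

View pics/w2.png

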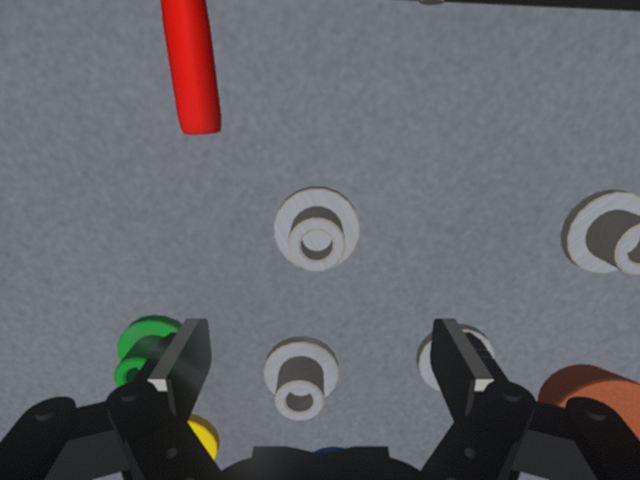

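The wrist view shows flange A at (316,230), between the fingers and clear of the screwdriver. I'll descend, grip and lift.

{"op": "send_rows", "data": {"targets": [0.026, -0.026, 0.5, 0, 85, 0.026, -0.026, 0.8, 0, 85, 0.026, -0.026, 1, 0, 85, 0.026, -0.026, 1, 0, 85], "grip_force": 60}}

```text
clock: 5.22
tool_pos: [0.4474, -0.2512, 0.0205]
eef_rot: [-2.219, -2.22, 0.001]
ft_force: [-0.4, 0.7, 0.8]
width: 0.085
finger_force: 0.0
```

{"op": "send_rows", "data": {"targets": [0, 0, 0.127, 0, 85, 0, 0, 0.127, 0, 85, 0, 0, 0.127, 0, 30, 0, 0, 0.127, 0, 30, 0, 0, 0.127, 0, 30, 0, 0, 0.127, 0, 30, 0, 0, 0.127, 0, 30, 0, 0, 0.127, 0, 30]}}

```text
clock: 6.22
tool_pos: [0.4491, -0.2523, 0.0096]
eef_rot: [2.219, 2.221, 0.001]
ft_force: [2.3, -0.2, 5.5]
width: 0.0344
finger_force: 60.4
```

Run:
```python
from h import *
s,_=st(); print(s['finger_force'])
```

```text
t 6.22 tcp [ 0.4491 -0.2523  0.0096] yaw 90.03 q [-0.64  0.09 -0.3   1.18  0.    0.93] w 0.0344 F [ 2.3 -0.2  5.5]
60.43604850769043
```

{"op": "send_rows", "data": {"targets": [0, 0, -0.4, 0, 30, 0, 0, -0.8, 0, 30, 0.5, 0, -1, 0, 30, 1, 0.1, -1, 0, 30]}}

```text
clock: 6.72
tool_pos: [0.4579, -0.1513, 0.1093]
eef_rot: [2.223, 2.219, 0.0]
ft_force: [1.2, -0.3, -3.5]
width: 0.0344
finger_force: 60.4
```

{"op": "send_rows", "data": {"targets": [0, 0.2, -0.6, 0, 30, 0.4, 0.5, -1, 0, 30, 1, 1, -1, 0, 30, 1, 1, -1, 0, 30]}}

```text
clock: 7.22
tool_pos: [0.5586, -0.0489, 0.2068]
eef_rot: [-2.215, -2.224, 0.002]
ft_force: [-0.3, 1.1, -3.8]
width: 0.0343
finger_force: 61.0
```

{"op": "send_rows", "data": {"targets": [0.5, 0, -0.5, 0, 30, 1, 0, -0.9, 0, 30, 1, 0, -0.9, 0, 30, 1, 0, -0.9, 0, 30]}}

```text
clock: 7.72
tool_pos: [0.5576, 0.0481, 0.2974]
eef_rot: [-2.219, -2.222, 0.004]
ft_force: [0.9, -0.4, -3.0]
width: 0.0347
finger_force: 60.8
```

Run:
```python
from h import *
st(); cv2.imwrite('pics/w3.png',manip.snapshot('wrist')); c=cam('wrist')
np.savez('w3.npz',K=c[0],R=c[1],t=c[2])
for t in('nest_hole0','nest','chuck'):
  for r in manip.place_of('wrist',t):
    if r['p']>.3: p=w(r['location'],c); print(t,round(r['p'],2),p.round(4),pix(p,c).round())
```

```text
t 7.72 tcp [0.5576 0.0481 0.2974] yaw 90.07 q [-0.03  0.17  0.37  1.77 -0.    1.54] w 0.0347 F [ 0.9 -0.4 -3. ]
nest 0.84 [0.5882 0.0066 0.069 ] [353. 237.]
chuck 0.65 [ 0.5646  0.043  -0.0013] [328. 187.]
```

View pics/w3.png

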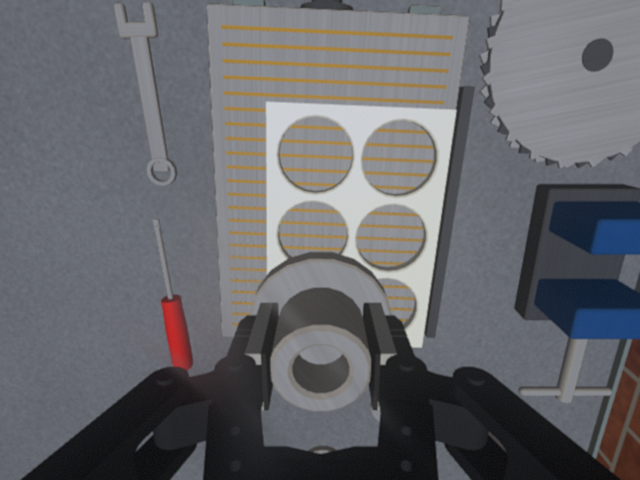

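The wrist picture shows the flange held with its hub top at (322,367), four open holes at (316,154), (399,157), (312,235) and (390,237), and the nest about 10 mm off the dark +x rail. I'll fit the holes and the offset in the hand.

```bash
cat >> h.py <<'E'
def ell(x,y,z,r,c):
    im=np.zeros((480,640),np.uint8)
    P=np.array([pix([x+r*np.cos(t),y+r*np.sin(t),z],c) for t in A])
    cv2.fillConvexPoly(im,np.round(P*16).astype(np.int32),1,shift=4); return im>0
def holes(im,c,seeds,r=.034):
    hsv=cv2.cvtColor(im,cv2.COLOR_BGR2HSV); white=(hsv[...,2]>195)&(hsv[...,1]<40)
    out=[]
    for g in seeds:
        roi=ell(*g,.082,.041,c)
        m=~white&roi
        def f(q):
            s=ell(q[0]/100,q[1]/100,.082,r,c)&ell(q[0]/100,q[1]/100,.07,r,c)
            return 1-(s&m).sum()/(s|m).sum()
        x=np.array(g)*100
        o=minimize(f,x,method='Nelder-Mead',options=dict(initial_simplex=[x-.3,x+[.5,0],x+[0,.5]],xatol=.01,fatol=1e-4))
        out.append(((o.x/100).round(4).tolist(),round(1-o.fun,3)))
    return out
E
python3 - <<'E'
from h import *
im=cv2.imread('pics/w3.png'); d=np.load('w3.npz'); c=(d['K'],d['R'],d['t'])
for uv in [(316,130),(300,105),(240,60),(357,157)]: print(uv,im[uv[1],uv[0]])
seeds=[ray(u,v,.082,c)[:2] for u,v in[(316,154),(399,157),(312,235),(390,237)]]
print(*holes(im,c,seeds),sep='\n')
# plate/chuck corners
for n,uv,z in[('plate -x+y',(266,102),.082),('plate +x+y',(456,109),.082),('plate +x-y',(421,346),.082),('chuck -x+y',(208,5),.07),('chuck -x-y',(223,336),.07),('rail top in +y',(458,88),.08),('rail in -y',(427,336),.08)]:
    print(n,ray(*uv,z,c).round(4))
t=np.array([.5576,.0481,.2974])
for dy in(-.018,0,.018): print('hubtop',dy,pix(t+[0,dy,.03],c).round(1))
for dx in(-.018,.018): print('hubtop',dx,pix(t+[dx,0,.03],c).round(1))
g=cv2.cvtColor(im,cv2.COLOR_BGR2GRAY); print('col322',g[240:430:2,322].tolist())
E
```

```text
(316, 130) [147 142 141]
(300, 105) [215 210 206]
(240, 60) [ 75 130 160]
(357, 157) [210 207 203]
([0.551, 0.0891], np.float64(0.888))
([0.6286, 0.0863], np.float64(0.868))
([0.5484, 0.0135], np.float64(0.781))
([0.6244, 0.0102], np.float64(0.816))
plate -x+y [0.5095 0.1337 0.082 ]
plate +x+y [0.6734 0.1279 0.082 ]
plate +x-y [ 0.6631 -0.1108  0.082 ]
chuck -x+y [0.4633 0.2094 0.07  ]
chuck -x-y [ 0.4498 -0.1068  0.07  ]
rail top in +y [0.6738 0.1449 0.08  ]
rail in -y [ 0.669  -0.0998  0.08  ]
hubtop -0.018 [321.  406.6]
hubtop 0 [321.  363.7]
hubtop 0.018 [321.  316.8]
hubtop -0.018 [267.8 363.5]
hubtop 0.018 [374.2 363.8]
col322 [138, 136, 137, 132, 134, 137, 93, 70, 70, 86, 130, 139, 144, 143, 141, 141, 141, 140, 142, 140, 140, 140, 139, 138, 74, 68, 70, 69, 70, 68, 69, 70, 70, 68, 69, 67, 68, 68, 68, 69, 69, 65, 89, 130, 131, 130, 138, 137, 138, 139, 140, 137, 129, 132, 132, 131, 130, 132, 134, 135, 137, 137, 101, 67, 68, 68, 68, 67, 67, 68, 68, 66, 65, 64, 66, 65, 81, 133, 132, 127, 136, 138, 136, 138, 140, 130, 104, 103, 104, 104, 107, 102, 103, 105, 106]
```

Run:
```python
import cv2
im=cv2.imread('pics/w3.png')[230:480,180:460]; cv2.imwrite('pics/w3c.png',cv2.resize(im,None,fx=2,fy=2))
```

```text
(no output)
```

View pics/w3c.png

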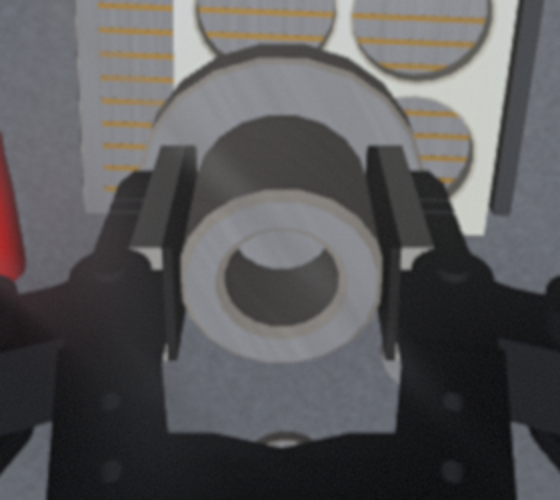

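```bash
sed -i 's/&ell(q\[0\]\/100,q\[1\]\/100,.07,r,c)$//; s/r,c)&ell(q\[0\]\/100,q\[1\]\/100,.07,r,c)/r,c)/' h.py
sed -i 's/roi=ell(\*g,.082,.041,c)/roi=ell(*g,.082,.038,c)/' h.py
python3 - <<'E'
from h import *
im=cv2.imread('pics/w3.png'); d=np.load('w3.npz'); c=(d['K'],d['R'],d['t'])
seeds=[[.551,.089],[.6286,.0863],[.5484,.0135],[.6244,.0102]]
print(*holes(im,c,seeds),sep='\n')
ct=cam('top'); it=manip.snapshot('top'); cs=cam('scene'); i2=manip.snapshot('scene')
S=seeds
print(*holes(it,ct,S),sep='\n'); print(*holes(i2,cs,S),sep='\n')
# in-hand: solve h, dy from v extents 324.5/411, u half-width 50.5
from scipy.optimize import least_squares
t=np.array([.5576,.0481,.2974])
def res(q):
    h,dx,dy=q; P=np.array([pix(t+[dx+.018*np.cos(a),dy+.018*np.sin(a),h],c) for a in A])
    return [P[:,1].min()-324.5,P[:,1].max()-411,P[:,0].min()-270,P[:,0].max()-371]
print(least_squares(res,[.03,0,0],x_scale=.01).x)
E
```

```text
([0.5513, 0.0891], np.float64(0.951))
([0.6271, 0.0856], np.float64(0.948))
([0.5487, 0.0133], np.float64(0.917))
([0.6244, 0.0099], np.float64(0.948))
([0.553, 0.0888], np.float64(0.817))
([0.6263, 0.0872], np.float64(0.814))
([0.5487, 0.0171], np.float64(0.903))
([0.6251, 0.0129], np.float64(0.906))
([0.5511, 0.0875], np.float64(0.987))
([0.6268, 0.0841], np.float64(0.981))
([0.549, 0.0115], np.float64(0.978))
([0.6241, 0.0089], np.float64(0.977))
[ 0.02577408 -0.00019337 -0.00558501]
```

{"op": "send_rows", "data": {"targets": [0.444, -0.06, 0.3, 0, 30, 0.444, -0.06, 0.7, 0, 30, 0.444, -0.06, 1, 0, 30, 0.444, -0.06, 1, 0, 30]}}

```text
clock: 8.52
tool_pos: [0.5493, 0.0921, 0.1945]
eef_rot: [-2.218, -2.217, 0.01]
ft_force: [0.3, 0.5, -2.3]
width: 0.0347
finger_force: 60.8
```

{"op": "send_rows", "data": {"targets": [0, 0, 0.5, 0, 30, 0, 0, 0.8, 0, 30, 0, 0, 0.93, 0, 30, 0, 0, 0.93, 0, 30, 0, 0, 0.93, 0, 30]}}

```text
clock: 9.15
tool_pos: [0.5537, 0.0926, 0.1081]
eef_rot: [2.219, 2.22, 0.005]
ft_force: [0.1, 0.3, -2.2]
width: 0.0348
finger_force: 60.9
```

Run:
```python
from h import *
s,_=st(); im=manip.snapshot('wrist'); c=cam('wrist')
cv2.imwrite('pics/w4.png',im)
# overlay: hole ellipse predicted
for p,col in(((.5513,.0885,.082),(0,0,255)),):
    P=np.array([pix([p[0]+.034*np.cos(a),p[1]+.034*np.sin(a),p[2]],c) for a in A]); cv2.polylines(im,[P.astype(np.int32)],1,col,1)
cv2.imwrite('pics/w4o.png',im)
```

```text
t 9.15 tcp [0.5537 0.0926 0.1081] yaw 90.01 q [ 0.05  0.15 -0.04  1.38  0.    1.62] w 0.0348 F [ 0.1  0.3 -2.2]
```

View pics/w4o.png

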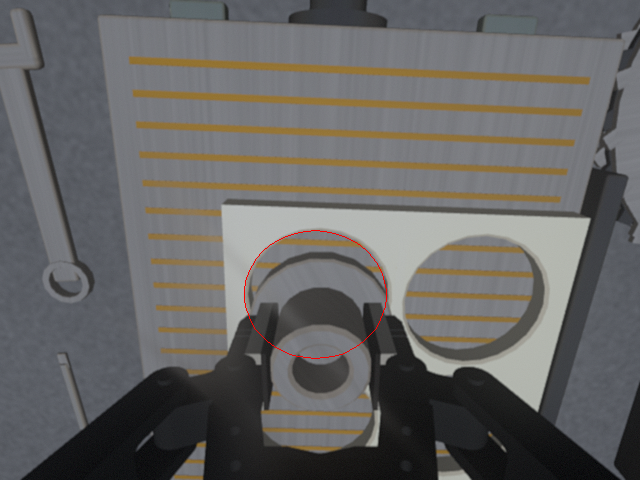

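Run:
```python
from h import *
im=cv2.imread('pics/w4.png'); g=cv2.cvtColor(im,cv2.COLOR_BGR2GRAY); c=cam('wrist')
print([(v,int(g[v,321])) for v in range(222,300,2)])
print('row296',[(u,int(g[296,u])) for u in list(range(236,266,2))+list(range(372,402,2))])
for v in (231,255): print(v,[ray(321,v,z,c).round(4)[1] for z in(.082,.0955,.1055)])
cv2.imwrite('pics/w4c.png',cv2.resize(im[190:420,220:420],None,fx=3,fy=2.6))
t=np.array([.5537,.0926,.1081])
print(t,[ (dy,pix(t+[0,dy,.0275],c).round(1)) for dy in(-.018,.018)])
```

```text
[(222, 183), (224, 183), (226, 183), (228, 161), (230, 134), (232, 126), (234, 125), (236, 127), (238, 125), (240, 120), (242, 122), (244, 123), (246, 126), (248, 127), (250, 125), (252, 85), (254, 64), (256, 65), (258, 75), (260, 116), (262, 126), (264, 129), (266, 127), (268, 125), (270, 125), (272, 125), (274, 125), (276, 125), (278, 125), (280, 125), (282, 123), (284, 123), (286, 119), (288, 66), (290, 62), (292, 62), (294, 61), (296, 61), (298, 62)]
row296 [(236, 178), (238, 179), (240, 180), (242, 179), (244, 159), (246, 144), (248, 106), (250, 75), (252, 86), (254, 124), (256, 124), (258, 127), (260, 127), (262, 128), (264, 127), (372, 124), (374, 128), (376, 128), (378, 127), (380, 126), (382, 122), (384, 111), (386, 95), (388, 132), (390, 160), (392, 180), (394, 184), (396, 183), (398, 180), (400, 181)]
231 [np.float64(0.1224), np.float64(0.1267), np.float64(0.1299)]
255 [np.float64(0.1108), np.float64(0.116), np.float64(0.1199)]
[0.5537 0.0926 0.1081] [(-0.018, array([320.9, 401.5])), (0.018, array([320.9, 313.6]))]
```

View pics/w4c.png

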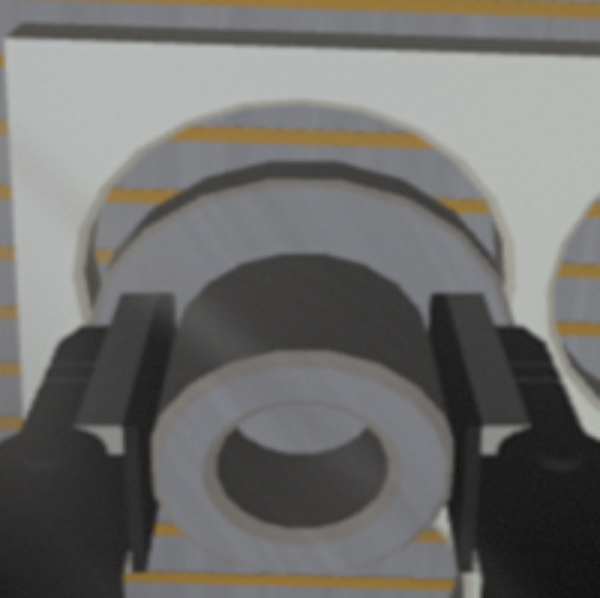

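The crop shows the disc centred in the hole left to right and about 1.5 mm short toward +y. I'll correct that and lower it.

{"op": "send_rows", "data": {"targets": [0.015, 0, 0, 0, 30, 0.015, 0, 0.06, 0, 30, 0.015, 0, 0.11, 0, 30, 0.015, 0, 0.15, 0, 30, 0.015, 0, 0.18, 0, 30, 0.015, 0, 0.2, 0, 30, 0.015, 0, 0.22, 0, 30, 0.015, 0, 0.23, 0, 30, 0.015, 0, 0.23, 0, 30]}}

```text
clock: 10.32
tool_pos: [0.552, 0.0942, 0.0826]
eef_rot: [-2.221, -2.222, 0.0]
ft_force: [1.0, -0.3, -2.6]
width: 0.0345
finger_force: 60.9
```

{"op": "send_rows", "data": {"targets": [0, 0, 0.02, 0, 30, 0, 0, 0.02, 0, 30]}}

```text
clock: 10.58
tool_pos: [0.5519, 0.0942, 0.0804]
eef_rot: [-2.221, -2.222, 0.0]
ft_force: [-0.6, -0.2, -3.3]
width: 0.0345
finger_force: 60.9
```

{"op": "send_rows", "data": {"targets": [0, 0, 0.015, 0, 30, 0, 0, 0.03, 0, 30, 0, 0, 0.03, 0, 30]}}

```text
clock: 10.95
tool_pos: [0.5522, 0.0942, 0.0796]
eef_rot: [2.22, 2.221, 0.001]
ft_force: [-2.6, -0.3, 5.3]
width: 0.0345
finger_force: 61.8
```

Seated: contact shows 5 N. Release and go to flange B.

{"op": "send_rows", "data": {"targets": [0, 0, 0, 0, 52, 0, 0, 0, 0, 52, 0, 0, 0, 0, 52, 0, 0, -0.2, 0, 52, 0, 0, -0.5, 0, 52, 0, 0, -1, 0, 52, -0.2, 0, -1, 0, 85]}}

```text
clock: 11.82
tool_pos: [0.5551, 0.0749, 0.1829]
eef_rot: [2.214, 2.22, 0.011]
ft_force: [0.4, -0.8, 0.3]
width: 0.0688
finger_force: 0.0
```

{"op": "send_rows", "data": {"targets": [-0.5, -0.15, 0, 0, 85, -0.8, -0.28, 0, 0, 85]}}

```text
clock: 12.08
tool_pos: [0.5232, -0.0078, 0.1764]
eef_rot: [-2.221, -2.22, 0.002]
ft_force: [0.8, 0.1, -0.2]
width: 0.0854
finger_force: 0.0
```

{"op": "send_rows", "data": {"targets": [-0.5, -0.15, 0, 0, 85, -0.93, -0.28, 0, 0, 85]}}

```text
clock: 12.32
tool_pos: [0.4949, -0.1006, 0.1763]
eef_rot: [-2.22, -2.221, 0.002]
ft_force: [0.4, -0.1, -0.4]
width: 0.0853
finger_force: 0.0
```

{"op": "send_rows", "data": {"targets": [-0.5, -0.15, 0, 0, 85, -0.93, -0.28, 0, 0, 85]}}

```text
clock: 12.58
tool_pos: [0.4668, -0.1937, 0.1763]
eef_rot: [-2.221, -2.22, 0.001]
ft_force: [0.4, -0.7, -0.2]
width: 0.0851
finger_force: 0.0
```

{"op": "send_rows", "data": {"targets": [-0.5, -0.15, 0, 0, 85, -0.93, -0.28, 0, 0, 85]}}

```text
clock: 12.82
tool_pos: [0.4388, -0.2866, 0.1762]
eef_rot: [-2.221, -2.22, 0.001]
ft_force: [0.2, 0.2, -0.4]
width: 0.0852
finger_force: 0.0
```

{"op": "send_rows", "data": {"targets": [-0.5, -0.02, 0, 0, 85, -0.87, -0.02, 0, 0, 85, -0.87, -0.02, 0, 0, 85, -0.87, -0.02, 0, 0, 85]}}

```text
clock: 13.32
tool_pos: [0.4376, -0.3713, 0.1765]
eef_rot: [-2.22, -2.22, -0.001]
ft_force: [0.3, 0.5, 0.5]
width: 0.0849
finger_force: 0.0
```

Run:
```python
from h import *
st(); print(*flanges('wrist'),sep='\n')
```

```text
t 13.32 tcp [ 0.4376 -0.3713  0.1765] yaw 90.0 q [-0.82  0.17  0.13  1.53  0.    0.75] w 0.0849 F [0.3 0.5 0.5]
([0.6571, -0.2569], np.float64(0.984), 0.92, [136, 138, 140])
([0.4651, -0.4875], np.float64(0.945), 0.83, [160, 81, 40])
([0.3271, -0.355], np.float64(0.936), 0.81, [71, 140, 52])
([0.3353, -0.4479], np.float64(0.84), 0.8, [55, 175, 195])
([0.4381, -0.3743], np.float64(0.944), 0.75, [155, 149, 147])
([0.5604, -0.3631], np.float64(0.943), 0.62, [152, 147, 146])
```

{"op": "send_rows", "data": {"targets": [-0.065, 0, 0.5, 0, 85, -0.065, 0, 0.9, 0, 85, -0.065, 0, 1, 0, 85]}}

```text
clock: 13.8
tool_pos: [0.4367, -0.3752, 0.0742]
eef_rot: [-2.214, -2.219, -0.001]
ft_force: [0.1, 0.0, 0.3]
width: 0.085
finger_force: 0.0
```

{"op": "send_rows", "data": {"targets": [0, 0, 0.4, 0, 85, 0, 0, 0.65, 0, 85, 0, 0, 0.65, 0, 85, 0, 0, 0.65, 0, 30, 0, 0, 0.65, 0, 30, 0, 0, 0.65, 0, 30, 0, 0, 0.65, 0, 30, 0, 0, 0.65, 0, 30, 0, 0, 0.65, 0, 30], "grip_force": 60}}

```text
clock: 14.92
tool_pos: [0.4393, -0.3796, 0.0148]
eef_rot: [2.218, 2.219, -0.0]
ft_force: [-0.2, 0.9, 5.7]
width: 0.0342
finger_force: 60.9
```

{"op": "send_rows", "data": {"targets": [0, 0, -0.4, 0, 30, 0, 0, -0.9, 0, 30, 0.3, 0, -1, 0, 30]}}

```text
clock: 15.3
tool_pos: [0.44, -0.3516, 0.1167]
eef_rot: [2.218, 2.213, -0.001]
ft_force: [-0.6, 0.1, -3.3]
width: 0.0341
finger_force: 60.7
```

{"op": "send_rows", "data": {"targets": [0.3, 0.1, -0.5, 0, 30, 0.7, 0.28, -0.9, 0, 30, 0.9, 0.28, -0.9, 0, 30]}}

```text
clock: 15.68
tool_pos: [0.4686, -0.2578, 0.2063]
eef_rot: [2.214, 2.219, 0.003]
ft_force: [0.1, 0.4, -3.7]
width: 0.0342
finger_force: 60.8
```

{"op": "send_rows", "data": {"targets": [0.5, 0.15, 0, 0, 30, 0.95, 0.28, 0, 0, 30]}}

```text
clock: 15.92
tool_pos: [0.493, -0.1619, 0.2001]
eef_rot: [-2.219, -2.218, 0.003]
ft_force: [0.4, 0.0, -3.0]
width: 0.0344
finger_force: 60.9
```

{"op": "send_rows", "data": {"targets": [0.5, 0.15, 0, 0, 30, 0.95, 0.28, 0, 0, 30]}}

```text
clock: 16.18
tool_pos: [0.5209, -0.0667, 0.1998]
eef_rot: [-2.219, -2.219, 0.004]
ft_force: [1.2, -0.4, -3.4]
width: 0.0342
finger_force: 60.9
```

{"op": "send_rows", "data": {"targets": [0.5, 0.15, 0, 0, 30, 0.82, 0.27, 0, 0, 30, 0.82, 0.27, 0.3, 0, 30, 0.82, 0.27, 0.7, 0, 30, 0.82, 0.27, 0.9, 0, 30, 0.82, 0.27, 0.9, 0, 30, 0.82, 0.27, 0.9, 0, 30]}}

```text
clock: 17.05
tool_pos: [0.5488, 0.0134, 0.1123]
eef_rot: [-2.221, -2.221, 0.001]
ft_force: [0.7, 0.5, -3.7]
width: 0.0341
finger_force: 60.9
```

```bash
cat > hov.py <<'E'
from h import *
import sys
hx,hy=map(float,sys.argv[1:3]); n=sys.argv[3]
s,_=st(); t=s['tool_pos']; im=manip.snapshot('wrist'); c=cam('wrist'); cv2.imwrite(f'pics/{n}.png',im)
g=cv2.cvtColor(im,cv2.COLOR_BGR2GRAY).astype(int); u=int(pix(t,c)[0])
col=g[:,u]; pr=lambda dy,z:pix([t[0],hy+dy,z],c)[1]
print('u',u,'pred hole rim v',round(pr(.034,.082),1),'pred disc low/up edge if centred',round(pr(.03,t[2]-.0125),1),round(pr(.03,t[2]-.0025),1))
e=np.diff(col); print('edges',[(v,int(e[v])) for v in range(180,420) if abs(e[v])>15])
r=int(pr(0,.082)); row=g[r]; e=np.diff(row); print('row',r,[(k,int(e[k])) for k in range(200,440) if abs(e[k])>15])
print('disc x edges pred',pix([t[0]-.03,hy,t[2]-.0025],c)[0].round(1),pix([t[0]+.03,hy,t[2]-.0025],c)[0].round(1),'hole',pix([hx-.034,hy,.082],c)[0].round(1),pix([hx+.034,hy,.082],c)[0].round(1))
E
python3 hov.py .5488 .0133 w5
```

```text
t 17.05 tcp [0.5488 0.0134 0.1123] yaw 90.01 q [-0.1   0.12 -0.06  1.39 -0.    1.47] w 0.0341 F [ 0.7  0.5 -3.7]
u 318 pred hole rim v 219.0 pred disc low/up edge if centred 239.7 247.8
edges [(196, -20), (197, -17), (201, 38), (202, 21), (229, -26), (230, -16), (234, 16), (235, 22), (263, -24), (264, -25), (295, 26), (296, 20), (338, -17), (339, -24), (364, 24), (365, 19)]
row 285 [(230, 23), (231, 18), (249, -18), (281, -24), (282, -20), (357, 20), (358, 28), (390, 32), (391, 27), (406, -21)]
disc x edges pred 247.9 389.9 hole 249.7 388.6
```

View pics/w5.png

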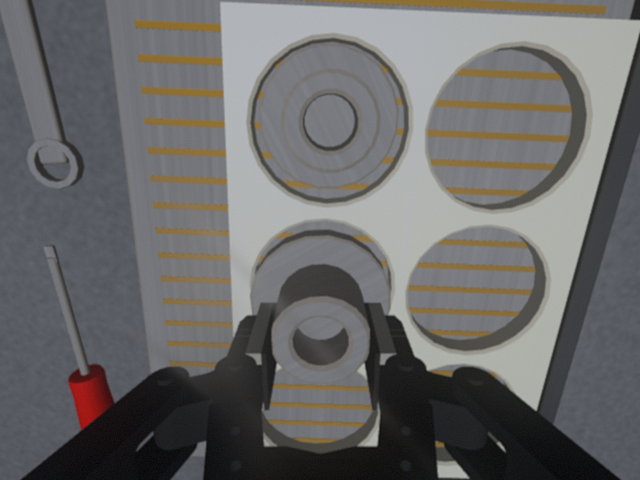

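The picture shows A seated flat in its pocket at (330,120). B hovers over its pocket, about 3.3 mm too far toward +y. I'll correct and lower it.

{"op": "send_rows", "data": {"targets": [-0.033, 0, 0, 0, 30, -0.033, 0, 0.06, 0, 30, -0.033, 0, 0.12, 0, 30, -0.033, 0, 0.17, 0, 30, -0.033, 0, 0.21, 0, 30, -0.033, 0, 0.24, 0, 30, -0.033, 0, 0.26, 0, 30, -0.033, 0, 0.27, 0, 30, -0.033, 0, 0.27, 0, 30]}}

```text
clock: 18.23
tool_pos: [0.5491, 0.0104, 0.0857]
eef_rot: [2.221, 2.222, 0.0]
ft_force: [-0.4, 0.4, -3.4]
width: 0.0343
finger_force: 60.9
```

{"op": "send_rows", "data": {"targets": [0, 0, 0.01, 0, 30, 0, 0, 0.015, 0, 30, 0, 0, 0.015, 0, 30]}}

```text
clock: 18.6
tool_pos: [0.5493, 0.0104, 0.0848]
eef_rot: [2.221, 2.222, 0.001]
ft_force: [-1.5, 0.6, 0.7]
width: 0.0344
finger_force: 61.3
```

{"op": "send_rows", "data": {"targets": [0, 0, 0, 0, 52, 0, 0, 0, 0, 52, 0, 0, 0, 0, 52, 0, 0, -0.2, 0, 52, 0, 0, -0.5, 0, 52, 0, 0, -1, 0, 52, -0.2, 0, -1, 0, 85]}}

```text
clock: 19.48
tool_pos: [0.5523, -0.0094, 0.1898]
eef_rot: [2.213, 2.219, 0.01]
ft_force: [0.2, 0.3, 0.2]
width: 0.0684
finger_force: 0.0
```

{"op": "send_rows", "data": {"targets": [-0.5, 0, 0, 0, 85, -0.9, 0.04, 0, 0, 85]}}

```text
clock: 19.73
tool_pos: [0.5528, -0.1013, 0.1835]
eef_rot: [-2.221, -2.222, 0.001]
ft_force: [0.0, 1.4, -0.2]
width: 0.0851
finger_force: 0.0
```

{"op": "send_rows", "data": {"targets": [-0.5, 0, 0, 0, 85, -0.9, 0.04, 0, 0, 85]}}

```text
clock: 19.98
tool_pos: [0.5564, -0.1918, 0.183]
eef_rot: [-2.221, -2.22, 0.001]
ft_force: [0.6, 0.3, -0.3]
width: 0.0851
finger_force: 0.0
```

{"op": "send_rows", "data": {"targets": [-0.5, 0, 0, 0, 85, -0.9, 0.03, 0, 0, 85]}}

```text
clock: 20.23
tool_pos: [0.5594, -0.2819, 0.1829]
eef_rot: [-2.222, -2.22, 0.001]
ft_force: [0.5, -0.3, -0.2]
width: 0.085
finger_force: 0.0
```

{"op": "send_rows", "data": {"targets": [-0.5, 0, 0, 0, 85, -0.84, 0, 0, 0, 85, -0.84, 0, 0, 0, 85, -0.84, 0, 0, 0, 85]}}

```text
clock: 20.72
tool_pos: [0.5598, -0.3632, 0.1831]
eef_rot: [-2.22, -2.22, -0.001]
ft_force: [-0.5, 0.8, -0.7]
width: 0.085
finger_force: 0.0
```

Run:
```python
from h import *
st(); print(*flanges('wrist'),sep='\n')
```

```text
t 20.73 tcp [ 0.5598 -0.3632  0.1831] yaw 90.01 q [-0.68  0.43  0.45  1.6   0.    0.89] w 0.085 F [-0.5  0.8 -0.7]
([0.5151, -0.388], np.float64(0.966), 0.91, [155, 149, 147])
([0.334, -0.4493], np.float64(0.936), 0.89, [27, 155, 183])
([0.3251, -0.3551], np.float64(0.972), 0.87, [53, 116, 32])
([0.4663, -0.4868], np.float64(0.649), 0.86, [137, 80, 56])
([0.656, -0.2575], np.float64(0.959), 0.61, [155, 149, 148])
```

C has been knocked: it now stands at (0.515,-0.388), still upright. I'll pick it from there.

{"op": "send_rows", "data": {"targets": [-0.274, -0.447, 0.3, 0, 85, -0.274, -0.447, 0.7, 0, 85, -0.274, -0.447, 1, 0, 85]}}

```text
clock: 21.2
tool_pos: [0.5149, -0.3897, 0.0828]
eef_rot: [-2.219, -2.222, -0.0]
ft_force: [-0.1, -0.0, -0.3]
width: 0.085
finger_force: 0.0
```

{"op": "send_rows", "data": {"targets": [0, 0, 0.4, 0, 85, 0, 0, 0.7, 0, 85, 0, 0, 0.7, 0, 85, 0, 0, 0.7, 0, 30, 0, 0, 0.7, 0, 30, 0, 0, 0.7, 0, 30, 0, 0, 0.7, 0, 30, 0, 0, 0.7, 0, 30, 0, 0, 0.7, 0, 30], "grip_force": 60}}

```text
clock: 22.32
tool_pos: [0.5169, -0.3922, 0.0167]
eef_rot: [2.218, 2.219, 0.0]
ft_force: [-0.7, 1.2, 6.5]
width: 0.034
finger_force: 60.9
```

{"op": "send_rows", "data": {"targets": [0, 0, -0.4, 0, 30, 0, 0, -0.9, 0, 30, 0.3, 0, -1, 0, 30]}}

```text
clock: 22.7
tool_pos: [0.5174, -0.3644, 0.1186]
eef_rot: [2.218, 2.213, -0.0]
ft_force: [1.1, 0.6, -2.9]
width: 0.0345
finger_force: 60.6
```

{"op": "send_rows", "data": {"targets": [0.3, 0.1, -0.5, 0, 30, 0.7, 0.28, -0.9, 0, 30, 0.9, 0.28, -0.9, 0, 30]}}

```text
clock: 23.08
tool_pos: [0.5462, -0.2702, 0.2084]
eef_rot: [2.213, 2.219, 0.004]
ft_force: [0.5, 0.2, -2.7]
width: 0.0343
finger_force: 60.7
```

{"op": "send_rows", "data": {"targets": [0.5, 0.15, 0, 0, 30, 0.95, 0.28, 0, 0, 30]}}

```text
clock: 23.32
tool_pos: [0.5704, -0.1747, 0.2015]
eef_rot: [-2.22, -2.218, 0.003]
ft_force: [1.1, -0.3, -2.7]
width: 0.0341
finger_force: 60.7
```

{"op": "send_rows", "data": {"targets": [0.5, 0.15, 0, 0, 30, 0.95, 0.28, 0, 0, 30]}}

```text
clock: 23.58
tool_pos: [0.5983, -0.0795, 0.2013]
eef_rot: [-2.219, -2.219, 0.004]
ft_force: [0.2, 0.0, -3.0]
width: 0.0343
finger_force: 60.7
```

{"op": "send_rows", "data": {"targets": [0.5, 0.15, 0, 0, 30, 0.91, 0.254, 0, 0, 30, 0.91, 0.254, 0.3, 0, 30, 0.91, 0.254, 0.7, 0, 30, 0.91, 0.254, 0.9, 0, 30, 0.91, 0.254, 0.9, 0, 30, 0.91, 0.254, 0.9, 0, 30]}}

```text
clock: 24.45
tool_pos: [0.6245, 0.0097, 0.1139]
eef_rot: [-2.221, -2.221, 0.001]
ft_force: [0.6, 0.0, -2.5]
width: 0.0341
finger_force: 60.7
```

```bash
python3 hov.py .6245 .0103 w6
```

```text
t 24.45 tcp [0.6245 0.0097 0.1139] yaw 90.01 q [-0.09  0.31  0.17  1.43 -0.    1.48] w 0.0341 F [ 0.6  0.  -2.5]
u 318 pred hole rim v 216.5 pred disc low/up edge if centred 238.0 246.0
edges [(194, -23), (198, 33), (199, 31), (216, -18), (231, -29), (232, -22), (237, 27), (238, 17), (265, -29), (266, -25), (297, 26), (298, 16), (339, -24), (340, -20), (364, 20), (365, 24)]
row 283 [(202, 20), (203, 19), (227, -18), (229, 21), (230, 24), (250, -18), (284, -25), (285, -23), (354, 27), (355, 22), (390, 39), (391, 28), (412, -25), (413, -74), (414, -52), (439, 16)]
disc x edges pred 247.8 390.0 hole 250.1 388.0
```

View pics/w6.png

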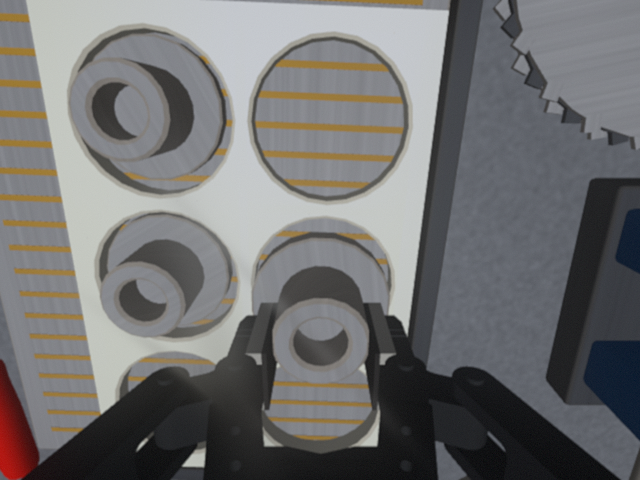

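B seated at (168,275), A at (150,110). C hovers about 1.4 mm off toward +y.

{"op": "send_rows", "data": {"targets": [-0.014, 0, 0, 0, 30, -0.014, 0, 0.06, 0, 30, -0.014, 0, 0.12, 0, 30, -0.014, 0, 0.17, 0, 30, -0.014, 0, 0.21, 0, 30, -0.014, 0, 0.24, 0, 30, -0.014, 0, 0.26, 0, 30, -0.014, 0, 0.265, 0, 30, -0.014, 0, 0.265, 0, 30]}}

```text
clock: 25.62
tool_pos: [0.6249, 0.0086, 0.0878]
eef_rot: [2.221, 2.222, 0.0]
ft_force: [0.4, 0.4, -2.3]
width: 0.0342
finger_force: 60.7
```

{"op": "send_rows", "data": {"targets": [0, 0, 0.01, 0, 30, 0, 0, 0.015, 0, 30, 0, 0, 0.015, 0, 30]}}

```text
clock: 26.0
tool_pos: [0.625, 0.0086, 0.0867]
eef_rot: [2.22, 2.222, 0.001]
ft_force: [-0.7, 0.6, 0.4]
width: 0.0345
finger_force: 61.0
```

{"op": "send_rows", "data": {"targets": [0, 0, 0, 0, 52, 0, 0, 0, 0, 52, 0, 0, 0, 0, 52, 0, 0, -0.2, 0, 52, 0, 0, -0.5, 0, 52, 0, 0, -1, 0, 52, -0.2, 0, -1, 0, 66]}}

```text
clock: 26.88
tool_pos: [0.6279, -0.0109, 0.1925]
eef_rot: [2.212, 2.218, 0.011]
ft_force: [-1.2, -0.1, 1.1]
width: 0.0656
finger_force: 0.0
```

{"op": "send_rows", "data": {"targets": [-0.5, 0, 0, 0, 66, -0.9, 0.1, 0, 0, 66]}}

```text
clock: 27.12
tool_pos: [0.6344, -0.103, 0.1859]
eef_rot: [2.221, 2.222, -0.001]
ft_force: [1.0, -0.3, -0.2]
width: 0.066
finger_force: 0.0
```

{"op": "send_rows", "data": {"targets": [-0.5, 0, 0, 0, 66, -0.9, 0.1, 0, 0, 66]}}

```text
clock: 27.38
tool_pos: [0.6442, -0.1937, 0.1854]
eef_rot: [-2.222, -2.22, 0.001]
ft_force: [-0.1, 0.3, -0.1]
width: 0.066
finger_force: 0.0
```

{"op": "send_rows", "data": {"targets": [-0.4, 0.05, 0, 0, 66, -0.686, 0.1, 0, 0, 66, -0.686, 0.1, 0, 0, 66, -0.686, 0.1, 0, 0, 66]}}

```text
clock: 27.88
tool_pos: [0.6546, -0.2596, 0.1854]
eef_rot: [-2.22, -2.221, -0.0]
ft_force: [0.7, -0.1, 0.3]
width: 0.0661
finger_force: 0.0
```

Run:
```python
from h import *
st(); print(*flanges('wrist'),sep='\n'); c=cam('wrist')
for r in manip.place_of('wrist','stub_tin'): print(w(r['location'],c).round(3),r['p'])
```

```text
t 27.88 tcp [ 0.6546 -0.2596  0.1854] yaw 90.02 q [-0.47  0.54  0.61  1.64  0.    1.1 ] w 0.0661 F [ 0.7 -0.1  0.3]
([0.656, -0.2565], np.float64(0.959), 0.93, [166, 160, 158])
([0.3333, -0.4488], np.float64(0.974), 0.84, [22, 100, 111])
[ 0.764 -0.244  0.001] 0.94
```

{"op": "send_rows", "data": {"targets": [0, 0.014, 0.4, 0, 66, 0, 0.014, 0.8, 0, 66, 0, 0.014, 1, 0, 66]}}

```text
clock: 28.4
tool_pos: [0.6549, -0.2579, 0.083]
eef_rot: [-2.216, -2.221, 0.002]
ft_force: [1.1, -0.4, 1.0]
width: 0.0661
finger_force: 0.0
```

{"op": "send_rows", "data": {"targets": [0, 0, 0.4, 0, 66, 0, 0, 0.7, 0, 66, 0, 0, 0.7, 0, 66, 0, 0, 0.7, 0, 30, 0, 0, 0.7, 0, 30, 0, 0, 0.7, 0, 30, 0, 0, 0.7, 0, 30, 0, 0, 0.7, 0, 30], "grip_force": 60}}

```text
clock: 29.4
tool_pos: [0.658, -0.2606, 0.0194]
eef_rot: [2.218, 2.219, 0.003]
ft_force: [-0.5, 1.7, 5.9]
width: 0.0341
finger_force: 60.9
```

{"op": "send_rows", "data": {"targets": [0, 0, -0.4, 0, 30, 0, 0, -0.9, 0, 30, 0, 0, -1, 0, 30]}}

```text
clock: 29.78
tool_pos: [0.6589, -0.2613, 0.1212]
eef_rot: [2.215, 2.216, 0.004]
ft_force: [0.6, 0.1, -2.6]
width: 0.0341
finger_force: 60.7
```

{"op": "send_rows", "data": {"targets": [0, 0, -0.5, 0, 30, 0.5, -0.08, -0.9, 0, 30, 0.8, -0.08, -0.9, 0, 30]}}

```text
clock: 30.15
tool_pos: [0.6496, -0.1793, 0.2095]
eef_rot: [2.218, 2.218, 0.005]
ft_force: [0.7, -0.6, -2.8]
width: 0.0336
finger_force: 60.9
```

{"op": "send_rows", "data": {"targets": [0.5, 0, 0, 0, 30, 0.9, -0.08, 0, 0, 30]}}

```text
clock: 30.4
tool_pos: [0.6397, -0.088, 0.2035]
eef_rot: [-2.218, -2.22, 0.002]
ft_force: [0.3, 0.2, -4.3]
width: 0.0344
finger_force: 60.9
```

{"op": "send_rows", "data": {"targets": [0.5, 0, 0, 0, 30, 0.9, -0.08, 0, 0, 30]}}

```text
clock: 30.65
tool_pos: [0.6314, 0.002, 0.2034]
eef_rot: [-2.218, -2.221, 0.003]
ft_force: [-0.6, -0.1, -3.1]
width: 0.0341
finger_force: 60.9
```

{"op": "send_rows", "data": {"targets": [0.5, 0, 0, 0, 30, 0.86, -0.06, 0, 0, 30, 0.86, -0.06, 0.3, 0, 30, 0.86, -0.06, 0.7, 0, 30, 0.86, -0.06, 0.9, 0, 30, 0.86, -0.06, 0.9, 0, 30, 0.86, -0.06, 0.9, 0, 30]}}

```text
clock: 31.52
tool_pos: [0.6262, 0.0859, 0.1161]
eef_rot: [-2.221, -2.222, 0.0]
ft_force: [-0.2, -0.1, -2.4]
width: 0.0337
finger_force: 60.8
```

```bash
python3 hov.py .6268 .0857 w7
```

```text
t 31.52 tcp [0.6262 0.0859 0.1161] yaw 90.02 q [0.03 0.33 0.19 1.43 0.   1.6 ] w 0.0337 F [-0.2 -0.1 -2.4]
u 319 pred hole rim v 217.1 pred disc low/up edge if centred 240.0 248.2
edges [(189, -20), (190, -22), (194, 36), (195, 49), (196, 22), (230, -20), (231, -26), (236, 26), (237, 16), (263, -21), (264, -29), (265, -18), (294, 17), (295, 25), (337, -26), (338, -19), (361, 20), (362, 21), (379, -28), (380, -27), (413, 32), (414, 21)]
row 282 [(206, 24), (231, -17), (233, 25), (253, -20), (254, -18), (284, -21), (285, -26), (354, 27), (355, 25), (387, -18), (391, 26), (392, 39), (393, 16), (413, -16), (414, -52), (415, -63), (416, -23)]
disc x edges pred 248.1 390.1 hole 252.2 388.5
```

{"op": "send_rows", "data": {"targets": [-0.016, 0.005, 0, 0, 30, -0.016, 0.005, 0.06, 0, 30, -0.016, 0.005, 0.12, 0, 30, -0.016, 0.005, 0.17, 0, 30, -0.016, 0.005, 0.21, 0, 30, -0.016, 0.005, 0.24, 0, 30, -0.016, 0.005, 0.255, 0, 30, -0.016, 0.005, 0.255, 0, 30]}}

```text
clock: 32.58
tool_pos: [0.6266, 0.0844, 0.0906]
eef_rot: [-2.221, -2.222, 0.0]
ft_force: [0.4, -0.3, -3.3]
width: 0.0341
finger_force: 60.8
```

{"op": "send_rows", "data": {"targets": [0, 0, 0.01, 0, 30, 0, 0, 0.02, 0, 30, 0, 0, 0.02, 0, 30]}}

```text
clock: 32.95
tool_pos: [0.6269, 0.0845, 0.0894]
eef_rot: [2.22, 2.222, 0.001]
ft_force: [-1.3, -0.3, -0.1]
width: 0.0339
finger_force: 61.4
```

All four flanges are loaded. Next I release D and look at the bars.

{"op": "send_rows", "data": {"targets": [0, 0, 0, 0, 52, 0, 0, 0, 0, 52, 0, 0, 0, 0, 52, 0, 0, -0.2, 0, 52, 0, 0, -0.5, 0, 52, 0, 0, -1, 0, 52, 0, 0, -1, 0, 60]}}

```text
clock: 33.83
tool_pos: [0.6298, 0.0845, 0.195]
eef_rot: [2.215, 2.217, 0.013]
ft_force: [0.5, -1.5, 0.4]
width: 0.0603
finger_force: 0.0
```

{"op": "send_rows", "data": {"targets": [0.5, -0.1, -0.4, 0, 85, 0.9, -0.4, -0.8, 0, 85]}}

```text
clock: 34.08
tool_pos: [0.588, 0.1727, 0.2649]
eef_rot: [-2.221, -2.219, 0.003]
ft_force: [-1.2, 0.3, 1.5]
width: 0.0851
finger_force: 0.0
```

{"op": "send_rows", "data": {"targets": [0.5, -0.1, 0, 0, 85, 0.9, -0.4, 0, 0, 85]}}

```text
clock: 34.33
tool_pos: [0.5485, 0.2638, 0.2659]
eef_rot: [2.221, 2.222, 0.002]
ft_force: [0.2, 0.9, 0.0]
width: 0.0847
finger_force: 0.0
```

{"op": "send_rows", "data": {"targets": [0.5, -0.1, 0, 0, 85, 0.9, -0.4, 0, 0, 85, 0.9, -0.4, 0, 0, 85, 0.9, -0.4, 0, 0, 85]}}

```text
clock: 34.83
tool_pos: [0.5082, 0.3518, 0.2658]
eef_rot: [2.22, 2.222, -0.001]
ft_force: [-0.5, 0.0, -0.0]
width: 0.0854
finger_force: 0.0
```

Run:
```python
from h import *
st(); im=manip.snapshot('wrist'); c=cam('wrist'); cv2.imwrite('pics/w8.png',im)
for t in('long_bar_mid','short_bar_mid','lever_ball'):
  for r in manip.place_of('wrist',t):
    if r['p']>.3: p=w(r['location'],c); print(t,round(r['p'],2),p.round(4),pix(p,c).round())
  if 'bar' in t:
   for r in manip.silhouettes('wrist',t)[:2]:
    v,u=np.nonzero(r['mask']); P=np.array([ray(a,b,.015,c)[:2] for a,b in zip(u[::3],v[::3])])*1000
    q=cv2.minAreaRect(P.astype(np.float32)); print(t,r['p'],q,'mean',P.mean(0)); b=np.linalg.eigh(np.cov(P.T))[1][:,1]; print('axis deg',np.degrees(np.arctan2(b[1],b[0])))
```

```text
t 34.83 tcp [0.5082 0.3518 0.2658] yaw 90.05 q [ 0.5   0.32  0.47  1.73 -0.    2.07] w 0.0854 F [-0.5  0.  -0. ]
long_bar_mid 0.64 [0.5572 0.3633 0.0086] [368. 179.]
long_bar_mid 0.59 ((556.6878051757812, 363.95758056640625), (161.81375122070312, 23.2464656829834), 81.20427703857422) mean [557.65207487 369.59118236]
axis deg 81.42553126190187
short_bar_mid 0.56 [0.4635 0.3631 0.0115] [276. 180.]
short_bar_mid 0.76 ((464.346923828125, 360.8892517089844), (111.68956756591797, 21.344375610351562), 85.92864227294922) mean [464.79286734 364.23778831]
axis deg 86.07328557931092
lever_ball 0.91 [0.4739 0.2575 0.1053] [281. 319.]
```

View pics/w8.png

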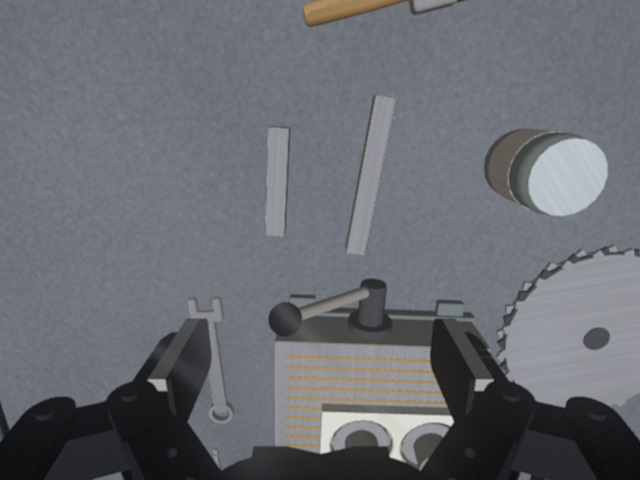

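The picture shows the short bar at (277,182), the long bar at (371,175), the ball at (285,318), and the flanges in their pockets. First I work out the chuck yaw from the brass lines and the saved view.

Run:
```python
from h import *
im=cv2.imread('pics/w3.png'); d=np.load('w3.npz'); c=(d['K'],d['R'],d['t'])
hsv=cv2.cvtColor(im,cv2.COLOR_BGR2HSV); m=((hsv[...,1]>90)&(hsv[...,0]>8)&(hsv[...,0]<28)).astype(np.uint8); m[110:]=0
n,l=cv2.connectedComponents(m)
for k in range(1,n):
    v,u=np.nonzero(l==k)
    if len(u)<150: continue
    P=np.array([ray(a,b,.07,c)[:2] for a,b in zip(u,v)]); p=np.polyfit(P[:,0],P[:,1],1)
    print(len(u),'yaw',np.degrees(p[0]).round(2),'x ends',P[:,0].min().round(4),P[:,0].max().round(4),'mid',P.mean(0).round(4))
# left chuck edge and rail edge: scan rows
g=cv2.cvtColor(im,cv2.COLOR_BGR2GRAY).astype(int)
L=[];Rr=[]
for v in range(30,300,10):
    e=np.diff(cv2.GaussianBlur(im,(3,3),0)[v,:,0].astype(int)); u=195+int(np.argmax(np.abs(e[195:232]))); L.append(ray(u+.5,v,.07,c)[:2])
L=np.array(L); p=np.polyfit(L[:,1],L[:,0],1); r=L[:,0]-np.polyval(p,L[:,1]); ok=abs(r)<.003; p=np.polyfit(L[ok,1],L[ok,0],1); print('left edge yaw',-np.degrees(p[0]).round(2),ok.sum(),'x at y=.05',np.polyval(p,.05).round(4))
```

```text
789 yaw -2.48 x ends 0.4727 0.6674 mid [0.5679 0.1896]
751 yaw -2.47 x ends 0.4725 0.6671 mid [0.5679 0.1766]
716 yaw -2.46 x ends 0.4723 0.666 mid [0.5671 0.1637]
676 yaw -2.44 x ends 0.4712 0.6655 mid [0.5661 0.1507]
642 yaw -2.45 x ends 0.471 0.6651 mid [0.5661 0.1377]
left edge yaw -2.31 16 x at y=.05 0.4557
```

{"op": "send_rows", "data": {"targets": [0.04, -0.2, 0.3, 0.0465, 50, 0.08, -0.44, 0.7, 0.0465, 50, 0.08, -0.44, 1, 0.0465, 50]}}

```text
clock: 35.5
tool_pos: [0.4624, 0.3594, 0.1644]
eef_rot: [-2.296, -2.143, 0.004]
ft_force: [0.3, -0.8, -0.4]
width: 0.05
finger_force: 0.0
```

{"op": "send_rows", "data": {"targets": [0, 0, 0.4, 0, 50, 0, 0, 0.8, 0, 50, 0, 0, 1, 0, 50, 0, 0, 1, 0, 50]}}

```text
clock: 36.0
tool_pos: [0.4628, 0.3585, 0.0638]
eef_rot: [-2.297, -2.141, 0.008]
ft_force: [0.8, 0.7, -0.7]
width: 0.05
finger_force: 0.0
```

Run:
```python
from h import *
st()
```

```text
t 36.0 tcp [0.4628 0.3585 0.0638] yaw 85.98 q [ 0.54  0.24 -0.03  1.31 -0.    2.19] w 0.05 F [ 0.8  0.7 -0.7]
```

{"op": "send_rows", "data": {"targets": [0, 0, 0.4, 0, 50, 0, 0, 0.575, 0, 50, 0, 0, 0.575, 0, 50, 0, 0, 0.575, 0, 14, 0, 0, 0.575, 0, 14, 0, 0, 0.575, 0, 14, 0, 0, 0.575, 0, 14, 0, 0, 0.575, 0, 14], "grip_force": 60}}

```text
clock: 37.0
tool_pos: [0.4655, 0.3609, 0.0111]
eef_rot: [2.297, 2.143, 0.006]
ft_force: [-1.4, -1.0, 6.5]
width: 0.0183
finger_force: 62.6
```

{"op": "send_rows", "data": {"targets": [0, 0, -0.3, 0, 14, 0, 0, -0.7, 0, 14, 0, 0, -1, 0, 14, 0, 0, -1, 0, 14]}}

```text
clock: 37.5
tool_pos: [0.4661, 0.3611, 0.1115]
eef_rot: [2.296, 2.142, 0.009]
ft_force: [0.3, 0.6, -3.5]
width: 0.0182
finger_force: 61.5
```

{"op": "send_rows", "data": {"targets": [0, 0, -0.3, 0, 14, 0, 0, -0.7, 0, 14, 0, 0, -0.9, 0, 14, 0, 0, -0.9, 0, 14]}}

```text
clock: 38.0
tool_pos: [0.4646, 0.3602, 0.1985]
eef_rot: [2.297, 2.143, 0.001]
ft_force: [0.4, -0.5, -3.4]
width: 0.0177
finger_force: 61.5
```

Run:
```python
from h import *
st(); im=manip.snapshot('wrist'); c=cam('wrist')
for r in manip.place_of('wrist','short_bar_mid'): print(round(r['p'],2),w(r['location'],c).round(4))
```

```text
t 38.0 tcp [0.4646 0.3602 0.1985] yaw 86.03 q [ 0.55  0.21  0.21  1.57 -0.    2.19] w 0.0177 F [ 0.4 -0.5 -3.4]
0.7 [0.4618 0.3599 0.2007]
```

{"op": "send_rows", "data": {"targets": [-0.2, 0.15, 0, -0.11, 14, -0.4, 0.3, 0, -0.22, 14, -0.6, 0.45, 0, -0.33, 14, -0.8, 0.6, 0, -0.44, 14, -0.9, 0.73, 0, -0.53, 14]}}

```text
clock: 38.72
tool_pos: [0.53, 0.2635, 0.1955]
eef_rot: [-1.282, -2.864, 0.006]
ft_force: [-0.0, -0.3, -3.4]
width: 0.0176
finger_force: 61.5
```

{"op": "send_rows", "data": {"targets": [-0.1, 0, 0, -0.11, 14, -0.2, -0.02, 0, -0.22, 14, -0.35, -0.04, 0, -0.33, 14, -0.5, -0.06, 0, -0.44, 14, -0.588, -0.077, 0, -0.535, 14, -0.588, -0.077, 0, -0.535, 14]}}

```text
clock: 39.48
tool_pos: [0.5631, 0.2152, 0.1957]
eef_rot: [-0.071, -3.136, 0.002]
ft_force: [-0.2, -0.0, -3.1]
width: 0.0178
finger_force: 61.5
```

{"op": "send_rows", "data": {"targets": [-0.2, -0.2, 0.2, 0, 14, -0.353, -0.476, 0.5, 0, 14, -0.353, -0.476, 0.7, 0, 14, -0.353, -0.476, 0.7, 0, 14, -0.353, -0.476, 0.7, 0, 14]}}

```text
clock: 40.1
tool_pos: [0.597, 0.1676, 0.129]
eef_rot: [-0.067, -3.141, -0.0]
ft_force: [0.4, 0.1, -3.2]
width: 0.018
finger_force: 61.5
```

```bash
python3 - <<'E'
from h import *
st(); c0=np.array([.565,.0465]); a=np.radians(-2.45); Rc=np.array([[np.cos(a),-np.sin(a)],[np.sin(a),np.cos(a)]])
for n in('wrist','top','scene'):
  manip.snapshot(n); c=cam(n)
  for r in manip.place_of(n,'short_bar_mid')[:2]: p=w(r['location'],c); print(n,round(r['p'],2),p.round(4),'chuck',(Rc.T@(p[:2]-c0)).round(4))
E
echo "c0=np.array([.565,.0465]); a_=np.radians(-2.45); Rc=np.array([[np.cos(a_),-np.sin(a_)],[np.sin(a_),np.cos(a_)]])
def ch(p): return (Rc.T@(np.array(p)[:2]-c0)).round(4)" >> h.py
```

```text
t 40.1 tcp [0.597  0.1676 0.129 ] yaw 177.55 q [0.17 0.3  0.18 1.45 0.   0.21] w 0.018 F [ 0.4  0.1 -3.2]
wrist 0.81 [0.5931 0.166  0.131 ] chuck [0.023  0.1206]
wrist 0.42 [0.6218 0.0107 0.0728] chuck [ 0.0583 -0.0334]
top 0.27 [0.6243 0.0121 0.0698] chuck [ 0.0607 -0.0318]
scene 0.72 [0.5951 0.1662 0.1271] chuck [0.025  0.1209]
scene 0.62 [ 0.5485 -0.067   0.0794] chuck [-0.0117 -0.1141]
```

{"op": "send_rows", "data": {"targets": [-0.02, 0, 0.2, 0, 14, -0.02, 0, 0.35, 0, 14, -0.02, 0, 0.43, 0, 14, -0.02, 0, 0.46, 0, 14, -0.02, 0, 0.46, 0, 14, -0.02, 0, 0.475, 0, 14, -0.02, 0, 0.475, 0, 14]}}

```text
clock: 41.28
tool_pos: [0.5996, 0.167, 0.0818]
eef_rot: [0.067, 3.14, 0.0]
ft_force: [0.7, -0.6, -2.2]
width: 0.018
finger_force: 61.5
```

{"op": "send_rows", "data": {"targets": [0, 0, 0.015, 0, 14, 0, 0, 0.015, 0, 14, 0, 0, 0.015, 0, 32, 0, 0, 0.015, 0, 32, 0, 0, 0.015, 0, 32, 0, 0, -0.1, 0, 32, 0, 0, -0.5, 0, 32, 0, 0, -0.5, 0, 0, 0, 0.38, -0.5, 0, 0, 0, 0.38, -0.5, 0, 0, 0, 0.38, -0.5, 0, 0, 0, 0.38, -0.5, 0, 0]}}

```text
clock: 42.78
tool_pos: [0.6008, 0.2042, 0.131]
eef_rot: [-0.068, -3.14, 0.001]
ft_force: [-0.3, -0.0, 0.2]
width: -0.0002
finger_force: 0.0
```

Run:
```python
from h import *
s,_=st(); print('tcp chuck',ch(s['tool_pos']))
for n in('wrist','scene'):
  im=manip.snapshot(n); c=cam(n); cv2.imwrite(f'pics/b_{n}.png',im)
  for r in manip.place_of(n,'short_bar_mid')[:3]:
    p=w(r['location'],c)
    if p[1]>.1: print(n,round(r['p'],2),p.round(4),'chuck',ch(p))
  for r in manip.silhouettes(n,'short_bar_mid')[:3]:
    v,u=np.nonzero(r['mask']); P=np.array([ch(ray(a,b,.085,c)) for a,b in zip(u[::3],v[::3])])*1000
    if P[:,1].mean()>60: print(cv2.minAreaRect(P.astype(np.float32)),r['p'])
```

```text
t 42.77 tcp [0.6008 0.2042 0.131 ] yaw 177.52 q [ 0.22  0.34  0.23  1.47 -0.    0.27] w -0.0002 F [-0.3 -0.   0.2]
tcp chuck [0.029 0.159]
wrist 0.76 [0.5961 0.1675 0.0818] chuck [0.0259 0.1222]
((28.5, 121.3499984741211), (22.699993133544922, 114.19998168945312), 90.0) 0.63
scene 0.66 [0.6002 0.1662 0.0788] chuck [0.03   0.1211]
```

{"op": "send_rows", "data": {"targets": [0.015, 0, 0.25, 0, 0, 0.015, 0, 0.45, 0, 0, 0.015, 0, 0.53, 0, 0, 0.015, 0, 0.53, 0, 0, 0.015, -0.06, 0.53, 0, 0, 0.015, -0.1, 0.53, 0, 0, 0.015, -0.15, 0.53, 0, 0, 0.015, -0.2, 0.53, 0, 0, 0.015, -0.25, 0.53, 0, 0, 0.015, -0.28, 0.53, 0, 0, 0.015, -0.31, 0.53, 0, 0, 0.015, -0.31, 0.53, 0, 0]}}

```text
clock: 44.58
tool_pos: [0.5985, 0.1739, 0.0789]
eef_rot: [0.067, 3.14, 0.0]
ft_force: [-0.4, 3.1, 4.1]
width: -0.0006
finger_force: 2.0
```

{"op": "send_rows", "data": {"targets": [0, -0.02, 0, 0, 0, 0, -0.04, 0, 0, 0, 0, -0.06, 0, 0, 0, 0, -0.07, 0, 0, 0, 0, -0.07, 0, 0, 0]}}

```text
clock: 45.2
tool_pos: [0.5982, 0.1673, 0.0789]
eef_rot: [0.066, 3.14, 0.001]
ft_force: [-0.1, 4.2, 5.1]
width: 0.0002
finger_force: 2.9
```

{"op": "send_rows", "data": {"targets": [0, -0.02, 0, 0, 0, 0, -0.03, 0, 0, 0, 0, -0.04, 0, 0, 0, 0, -0.04, 0, 0, 0]}}

```text
clock: 45.7
tool_pos: [0.5981, 0.164, 0.0789]
eef_rot: [0.066, 3.14, 0.003]
ft_force: [0.1, 5.4, 6.0]
width: -0.0
finger_force: 3.5
```

{"op": "send_rows", "data": {"targets": [0, -0.01, 0, 0, 0, 0, -0.02, 0, 0, 0, 0, -0.02, 0, 0, 0]}}

```text
clock: 46.08
tool_pos: [0.5981, 0.1633, 0.079]
eef_rot: [0.065, 3.14, 0.007]
ft_force: [0.6, 8.4, 5.2]
width: 0.0003
finger_force: 4.6
```

Run:
```python
from h import *
s,_=st(); print('tcp chuck',ch(s['tool_pos']))
for n in('scene','top'):
  im=manip.snapshot(n); c=cam(n); cv2.imwrite(f'pics/b2_{n}.png',im)
  S=[[.5488,.0133],[.6245,.0103],[.622,-.0655],[.546,-.063]]
  for h,q in holes(im,c,S): print(n,h,ch(h),q)
```

```text
t 46.08 tcp [0.5981 0.1633 0.079 ] yaw 177.64 q [0.16 0.31 0.09 1.35 0.   0.2 ] w 0.0003 F [0.6 8.4 5.2]
tcp chuck [0.028  0.1181]
scene [0.5477, 0.0096] [-0.0157 -0.0376] 0.965
scene [0.6238, 0.0065] [ 0.0605 -0.0374] 0.975
scene [0.6209, -0.0692] [ 0.0608 -0.1132] 0.97
scene [0.5452, -0.0669] [-0.0149 -0.1141] 0.984
top [0.5485, 0.0138] [-0.0151 -0.0334] 0.98
top [0.6242, 0.0107] [ 0.0607 -0.0332] 0.979
top [0.6217, -0.0652] [ 0.0614 -0.1092] 0.968
top [0.5458, -0.0626] [-0.0145 -0.1098] 0.97
```

{"op": "send_rows", "data": {"targets": [0, -0.01, 0, 0, 0, 0, -0.02, 0, 0, 0, 0, -0.02, 0, 0, 0]}}

```text
clock: 46.55
tool_pos: [0.598, 0.1626, 0.0791]
eef_rot: [0.063, 3.139, 0.012]
ft_force: [1.5, 10.6, 4.9]
width: 0.0002
finger_force: 5.9
```

{"op": "send_rows", "data": {"targets": [0, -0.01, 0, 0, 0, 0, -0.02, 0, 0, 0, 0, -0.02, 0, 0, 0]}}

```text
clock: 46.92
tool_pos: [0.5979, 0.1609, 0.0791]
eef_rot: [0.063, 3.139, 0.013]
ft_force: [0.8, 11.2, 4.3]
width: 0.0001
finger_force: 6.1
```

{"op": "send_rows", "data": {"targets": [0, -0.005, 0, 0, 0, 0, -0.01, 0, 0, 0, 0, -0.01, 0, 0, 0]}}

```text
clock: 47.3
tool_pos: [0.5979, 0.1607, 0.0792]
eef_rot: [0.062, 3.139, 0.015]
ft_force: [1.0, 12.9, 3.9]
width: -0.0001
finger_force: 6.8
```

{"op": "send_rows", "data": {"targets": [0, -0.01, 0, 0, 0, 0, -0.02, 0, 0, 0, 0, -0.02, 0, 0, 0]}}

```text
clock: 47.68
tool_pos: [0.5979, 0.1604, 0.0795]
eef_rot: [0.061, 3.139, 0.021]
ft_force: [-0.2, 15.6, 6.0]
width: -0.0003
finger_force: 8.4
```

{"op": "send_rows", "data": {"targets": [0, -0.01, 0, 0, 0, 0, -0.02, 0, 0, 0, 0, -0.02, 0, 0, 0]}}

```text
clock: 48.05
tool_pos: [0.5979, 0.16, 0.0802]
eef_rot: [0.059, 3.138, 0.025]
ft_force: [-0.2, 19.2, 7.3]
width: 0.0
finger_force: 10.1
```

{"op": "send_rows", "data": {"targets": [0, -0.01, 0, 0, 0, 0, -0.02, 0, 0, 0, 0, -0.02, 0, 0, 0]}}

```text
clock: 48.42
tool_pos: [0.5979, 0.1595, 0.0811]
eef_rot: [0.058, 3.138, 0.03]
ft_force: [-0.7, 22.2, 9.2]
width: 0.0003
finger_force: 11.7
```

{"op": "send_rows", "data": {"targets": [0, -0.01, 0, 0, 0, 0, -0.02, 0, 0, 0, 0, -0.02, 0, 0, 0]}}

```text
clock: 48.8
tool_pos: [0.5979, 0.1588, 0.082]
eef_rot: [0.057, 3.137, 0.034]
ft_force: [-1.5, 23.2, 11.9]
width: -0.0002
finger_force: 13.4
```

{"op": "send_rows", "data": {"targets": [0, 0.1, 0, 0, 0, 0, 0.22, 0, 0, 0, 0, 0.25, -0.3, 0, 0, 0, 0.25, -0.8, 0, 0, 0, 0.25, -0.8, 0, 0]}}

```text
clock: 49.42
tool_pos: [0.6005, 0.1721, 0.1625]
eef_rot: [0.068, 3.134, -0.002]
ft_force: [1.4, -0.4, 1.3]
width: 0.0
finger_force: 0.0
```

Run:
```python
from h import *
s,_=st(); print('tcp chuck',ch(s['tool_pos']))
for n in('scene','top'):
  im=manip.snapshot(n); c=cam(n); cv2.imwrite(f'pics/b3_{n}.png',im)
  S=[[.5488,.0133],[.6245,.0103],[.622,-.0655],[.546,-.063]]
  for h,q in holes(im,c,S): print(n,h,ch(h),q)
im=manip.snapshot('wrist'); c=cam('wrist'); cv2.imwrite('pics/w9.png',im); np.savez('w9.npz',K=c[0],R=c[1],t=c[2])
for r in manip.place_of('wrist','short_bar_mid')[:2]: print(ch(w(r['location'],c)),r['p'])
```

```text
t 49.42 tcp [0.6005 0.1721 0.1625] yaw 177.5 q [ 0.17  0.3   0.25  1.51 -0.    0.22] w 0.0 F [ 1.4 -0.4  1.3]
tcp chuck [0.0301 0.127 ]
scene [0.5474, 0.0088] [-0.016  -0.0384] 0.941
scene [0.6236, 0.005] [ 0.0603 -0.039 ] 0.938
scene [0.6209, -0.0713] [ 0.0609 -0.1153] 0.936
scene [0.5453, -0.0673] [-0.0148 -0.1145] 0.957
top [0.5476, 0.011] [-0.0159 -0.0362] 0.978
top [0.6238, 0.008] [ 0.0604 -0.036 ] 0.978
top [0.6209, -0.0676] [ 0.0607 -0.1116] 0.974
top [0.5449, -0.0648] [-0.0153 -0.1121] 0.976
[0.0269 0.0962] 0.79
```

View pics/w9.png

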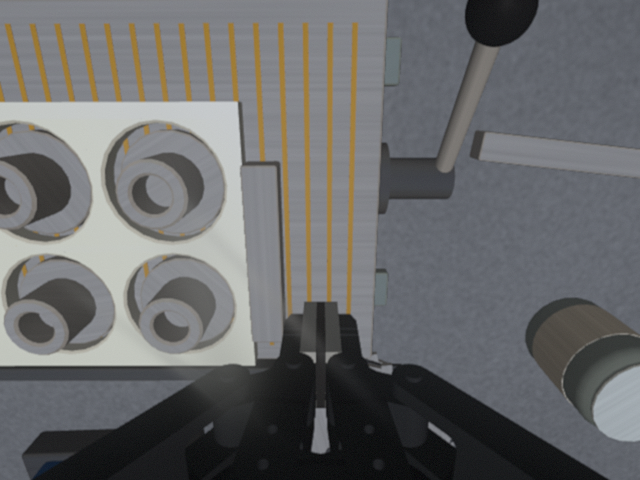

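{"op": "send_rows", "data": {"targets": [0.1, 0.3, -0.1, 0.11, 30, 0.2, 0.6, -0.2, 0.22, 50, 0.26, 0.95, -0.3, 0.33, 50, 0.26, 0.95, -0.3, 0.44, 50, 0.26, 0.95, -0.3, 0.55, 50]}}

```text
clock: 50.25
tool_pos: [0.575, 0.269, 0.1858]
eef_rot: [-1.326, -2.845, 0.006]
ft_force: [0.3, -0.1, 0.7]
width: 0.0498
finger_force: 0.0
```

{"op": "send_rows", "data": {"targets": [0.3, 0.2, 0, 0.11, 50, 0.6, 0.3, 0, 0.22, 50, 0.853, 0.437, 0, 0.33, 50, 0.853, 0.437, 0, 0.44, 50, 0.853, 0.437, 0, 0.569, 50, 0.853, 0.437, 0, 0.569, 50]}}

```text
clock: 51.0
tool_pos: [0.5534, 0.3617, 0.1859]
eef_rot: [-2.38, -2.05, 0.007]
ft_force: [0.3, 0.6, 0.2]
width: 0.0501
finger_force: 0.0
```

Run:
```python
from h import *
st(); im=manip.snapshot('wrist'); c=cam('wrist')
for t in('long_bar_mid',):
  for r in manip.place_of('wrist',t)[:2]: p=w(r['location'],c); print(t,round(r['p'],2),p.round(4))
  for r in manip.silhouettes('wrist',t)[:1]:
    v,u=np.nonzero(r['mask']); P=np.array([ray(a,b,.015,c)[:2] for a,b in zip(u[::3],v[::3])])*1000
    print(cv2.minAreaRect(P.astype(np.float32)))
```

```text
t 51.0 tcp [0.5534 0.3617 0.1859] yaw 81.49 q [ 0.48  0.41  0.44  1.6  -0.    2.2 ] w 0.0501 F [0.3 0.6 0.2]
long_bar_mid 0.91 [0.5593 0.3667 0.0091]
long_bar_mid 0.66 [0.562 0.253 0.035]
((556.9533081054688, 364.6859130859375), (160.1497344970703, 20.77011489868164), 81.050048828125)
```

{"op": "send_rows", "data": {"targets": [0.015, 0.034, 0.5, 0.003, 50, 0.015, 0.034, 0.9, 0.003, 50, 0.015, 0.034, 1, 0.003, 50]}}

```text
clock: 51.52
tool_pos: [0.5553, 0.3617, 0.0838]
eef_rot: [-2.384, -2.043, 0.012]
ft_force: [0.1, -0.1, -0.2]
width: 0.0498
finger_force: 0.0
```

{"op": "send_rows", "data": {"targets": [0, 0, 0.4, 0, 50, 0, 0, 0.7, 0, 50, 0, 0, 0.79, 0, 50, 0, 0, 0.79, 0, 50, 0, 0, 0.79, 0, 14, 0, 0, 0.79, 0, 14, 0, 0, 0.79, 0, 14, 0, 0, 0.79, 0, 14, 0, 0, 0.79, 0, 14], "grip_force": 80}}

```text
clock: 52.65
tool_pos: [0.5589, 0.3643, 0.0121]
eef_rot: [2.386, 2.043, 0.006]
ft_force: [-1.7, -0.6, 5.7]
width: 0.0171
finger_force: 79.7
```

{"op": "send_rows", "data": {"targets": [0, 0, -0.3, 0, 14, 0, 0, -0.7, 0, 14, 0, 0, -1, 0, 14, 0, 0, -1, 0, 14]}}

```text
clock: 53.15
tool_pos: [0.5599, 0.3642, 0.1122]
eef_rot: [2.385, 2.042, 0.009]
ft_force: [0.6, -0.3, -4.7]
width: 0.0174
finger_force: 79.0
```

{"op": "send_rows", "data": {"targets": [0, 0, -0.3, 0, 14, 0, 0, -0.7, 0, 14, 0, 0, -1, 0, 14, 0, 0, -1, 0, 14]}}

```text
clock: 53.65
tool_pos: [0.5589, 0.3637, 0.2101]
eef_rot: [2.386, 2.043, 0.005]
ft_force: [0.6, 0.1, -4.9]
width: 0.0171
finger_force: 79.1
```

Run:
```python
from h import *
st(); c=cam('wrist'); manip.snapshot('wrist')
for r in manip.place_of('wrist','long_bar_mid')[:2]: p=w(r['location'],c); print(round(r['p'],2),p.round(4))
cs=cam('scene'); manip.snapshot('scene')
for r in manip.place_of('scene','long_bar_mid')[:2]: p=w(r['location'],cs); print(round(r['p'],2),p.round(4))
print('preplace',c0+Rc@[-.096,-.0395])
```

```text
t 53.65 tcp [0.5589 0.3637 0.2101] yaw 81.13 q [ 0.48  0.43  0.51  1.65 -0.    2.2 ] w 0.0171 F [ 0.6  0.1 -4.9]
0.96 [0.5602 0.3645 0.2074]
preplace [0.46739923 0.01113987]
```

{"op": "send_rows", "data": {"targets": [-0.4, 0, 0, 0, 14, -0.905, -0.08, 0, 0, 14]}}

```text
clock: 54.1
tool_pos: [0.5351, 0.2743, 0.2058]
eef_rot: [-2.384, -2.044, 0.006]
ft_force: [0.5, -0.8, -3.6]
width: 0.0171
finger_force: 79.2
```

{"op": "send_rows", "data": {"targets": [-0.5, 0, 0, 0, 14, -0.905, -0.08, 0, 0, 14]}}

```text
clock: 54.35
tool_pos: [0.5128, 0.1847, 0.2067]
eef_rot: [-2.387, -2.041, 0.006]
ft_force: [0.5, 0.4, -4.7]
width: 0.0171
finger_force: 79.2
```

{"op": "send_rows", "data": {"targets": [-0.5, 0, 0, 0, 14, -0.905, -0.08, 0, 0, 14]}}

```text
clock: 54.6
tool_pos: [0.4909, 0.0969, 0.2069]
eef_rot: [-2.386, -2.041, 0.005]
ft_force: [0.4, -0.1, -5.0]
width: 0.0169
finger_force: 79.2
```

{"op": "send_rows", "data": {"targets": [-0.5, 0, 0, -0.03, 14, -0.905, -0.08, 0, -0.075, 14, -0.905, -0.08, 0.3, -0.075, 14, -0.905, -0.08, 0.7, -0.075, 14, -0.905, -0.08, 0.8, -0.075, 14, -0.905, -0.08, 0.8, -0.075, 14]}}

```text
clock: 55.35
tool_pos: [0.4691, 0.0108, 0.1278]
eef_rot: [-2.266, -2.172, 0.003]
ft_force: [0.3, 0.2, -4.7]
width: 0.0174
finger_force: 79.3
```

Run:
```python
from h import *
s,_=st(); print('tcp ch',ch(s['tool_pos']))
for n in('wrist','scene','top'):
  manip.snapshot(n); c=cam(n)
  for r in manip.place_of(n,'long_bar_mid')[:2]: p=w(r['location'],c); print(n,round(r['p'],2),p.round(4),ch(p))
```

```text
t 55.35 tcp [0.4691 0.0108 0.1278] yaw 87.59 q [-0.12 -0.09 -0.24  1.42 -0.    1.49] w 0.0174 F [ 0.3  0.2 -4.7]
tcp ch [-0.0942 -0.0398]
wrist 0.58 [0.4709 0.0121 0.1239] [-0.0926 -0.0384]
scene 0.86 [0.4744 0.0092 0.1295] [-0.089  -0.0411]
top 0.62 [0.5597 0.2532 0.0346] [-0.0141  0.2063]
```

{"op": "send_rows", "data": {"targets": [0, 0, 0.2, 0, 14, 0, 0, 0.35, 0, 14, 0, 0, 0.42, 0, 14, 0, 0, 0.45, 0, 14, 0, 0, 0.46, 0, 14, 0, 0, 0.46, 0, 14]}}

```text
clock: 56.4
tool_pos: [0.4709, 0.0105, 0.0838]
eef_rot: [2.267, 2.174, 0.001]
ft_force: [0.2, -0.6, -5.1]
width: 0.0172
finger_force: 79.3
```

{"op": "send_rows", "data": {"targets": [0, 0, 0.01, 0, 14, 0, 0, 0.01, 0, 14]}}

```text
clock: 56.65
tool_pos: [0.4706, 0.0105, 0.0825]
eef_rot: [2.268, 2.174, 0.0]
ft_force: [0.1, 0.3, -5.4]
width: 0.0171
finger_force: 79.3
```

{"op": "send_rows", "data": {"targets": [0, 0, 0.01, 0, 14, 0, 0, 0.015, 0, 14, 0, 0, 0.015, 0, 14]}}

```text
clock: 57.02
tool_pos: [0.4707, 0.0105, 0.082]
eef_rot: [2.267, 2.174, 0.001]
ft_force: [-3.3, -0.3, 5.4]
width: 0.0168
finger_force: 80.5
```

{"op": "send_rows", "data": {"targets": [0, 0, -0.005, 0, 28, 0, 0, -0.005, 0, 28, 0, 0, -0.005, 0, 28, 0, 0, -0.1, 0, 28, 0, 0, -0.5, 0, 28, 0, 0, -0.5, 0, 0, 0, -0.37, -0.5, 0, 0, 0, -0.37, -0.5, 0, 0, 0, -0.37, -0.5, 0, 0, 0, -0.37, -0.5, 0, 0]}}

```text
clock: 58.28
tool_pos: [0.4342, 0.012, 0.1309]
eef_rot: [2.267, 2.174, 0.001]
ft_force: [-0.4, -0.1, 0.5]
width: 0.0001
finger_force: 0.0
```

Run:
```python
from h import *
s,_=st(); print('tcp ch',ch(s['tool_pos']))
for n in('wrist','scene','top'):
  manip.snapshot(n); c=cam(n)
  for r in manip.place_of(n,'long_bar_mid')[:1]: p=w(r['location'],c); print(n,round(r['p'],2),p.round(4),ch(p))
  for r in manip.silhouettes(n,'long_bar_mid')[:2]:
    v,u=np.nonzero(r['mask']); P=np.array([ch(ray(a,b,.085,c)) for a,b in zip(u[::3],v[::3])])*1000
    if P[:,1].mean()<60: print(cv2.minAreaRect(P.astype(np.float32)),r['p'])
```

```text
t 58.27 tcp [0.4342 0.012  0.1309] yaw 87.58 q [-0.13 -0.19 -0.33  1.43  0.    1.49] w 0.0001 F [-0.4 -0.1  0.5]
tcp ch [-0.1292 -0.04  ]
wrist 0.7 [0.4686 0.0124 0.0761] [-0.0949 -0.0382]
((-93.18754577636719, -30.356094360351562), (142.67306518554688, 23.36397361755371), 89.76927185058594) 0.81
scene 0.6 [0.4736 0.0083 0.0785] [-0.0897 -0.0421]
```

{"op": "send_rows", "data": {"targets": [0, 0, 0.25, 0, 0, 0, 0, 0.45, 0, 0, 0, 0, 0.53, 0, 0, 0, 0, 0.53, 0, 0, 0, 0.06, 0.53, 0, 0, 0, 0.1, 0.53, 0, 0, 0, 0.15, 0.53, 0, 0, 0, 0.2, 0.53, 0, 0, 0, 0.24, 0.53, 0, 0, 0, 0.28, 0.53, 0, 0, 0, 0.28, 0.53, 0, 0]}}

```text
clock: 60.1
tool_pos: [0.4621, 0.0109, 0.0777]
eef_rot: [2.267, 2.174, 0.001]
ft_force: [-2.1, -0.4, 1.2]
width: 0.0
finger_force: 1.0
```

{"op": "send_rows", "data": {"targets": [0, 0.02, 0, 0, 0, 0, 0.04, 0, 0, 0, 0, 0.06, 0, 0, 0, 0, 0.06, 0, 0, 0]}}

```text
clock: 60.6
tool_pos: [0.4678, 0.0107, 0.0777]
eef_rot: [2.268, 2.174, 0.001]
ft_force: [-2.2, -0.5, 0.6]
width: -0.0
finger_force: 1.3
```

{"op": "send_rows", "data": {"targets": [0, 0.02, 0, 0, 0, 0, 0.04, 0, 0, 0, 0, 0.04, 0, 0, 0]}}

```text
clock: 60.98
tool_pos: [0.4714, 0.0106, 0.0777]
eef_rot: [-2.267, -2.174, 0.0]
ft_force: [-4.1, -0.1, 1.4]
width: 0.0001
finger_force: 1.9
```

{"op": "send_rows", "data": {"targets": [0, 0.01, 0, 0, 0, 0, 0.02, 0, 0, 0, 0, 0.02, 0, 0, 0]}}

```text
clock: 61.35
tool_pos: [0.4723, 0.0105, 0.0777]
eef_rot: [-2.267, -2.173, 0.003]
ft_force: [-6.9, 0.4, 3.4]
width: -0.0002
finger_force: 3.3
```

{"op": "send_rows", "data": {"targets": [0, 0.01, 0, 0, 0, 0, 0.02, 0, 0, 0, 0, 0.02, 0, 0, 0]}}

```text
clock: 61.72
tool_pos: [0.4732, 0.0104, 0.0777]
eef_rot: [-2.266, -2.172, 0.006]
ft_force: [-9.6, -0.9, 5.7]
width: -0.0006
finger_force: 4.6
```

{"op": "send_rows", "data": {"targets": [0, 0.01, 0, 0, 0, 0, 0.02, 0, 0, 0, 0, 0.02, 0, 0, 0]}}

```text
clock: 62.1
tool_pos: [0.4742, 0.0103, 0.0776]
eef_rot: [-2.265, -2.171, 0.008]
ft_force: [-11.3, -1.2, 6.9]
width: 0.0
finger_force: 5.8
```

{"op": "send_rows", "data": {"targets": [0, 0.01, 0, 0, 0, 0, 0.02, 0, 0, 0, 0, 0.02, 0, 0, 0]}}

```text
clock: 62.48
tool_pos: [0.4746, 0.0102, 0.0775]
eef_rot: [-2.263, -2.169, 0.012]
ft_force: [-14.0, 0.1, 10.6]
width: -0.0002
finger_force: 7.7
```

{"op": "send_rows", "data": {"targets": [0, 0.01, 0, 0, 0, 0, 0.02, 0, 0, 0, 0, 0.02, 0, 0, 0]}}

```text
clock: 62.85
tool_pos: [0.4747, 0.0102, 0.0775]
eef_rot: [-2.261, -2.167, 0.016]
ft_force: [-19.7, -1.0, 13.1]
width: -0.0
finger_force: 9.9
```

{"op": "send_rows", "data": {"targets": [0, 0.01, 0, 0, 0, 0, 0.02, 0, 0, 0, 0, 0.02, 0, 0, 0]}}

```text
clock: 63.22
tool_pos: [0.4748, 0.0102, 0.0775]
eef_rot: [-2.259, -2.166, 0.021]
ft_force: [-23.9, 0.6, 16.5]
width: 0.0003
finger_force: 12.2
```

{"op": "send_rows", "data": {"targets": [0, 0.01, 0, 0, 0, 0, 0.02, 0, 0, 0, 0, 0.02, 0, 0, 0]}}

```text
clock: 63.6
tool_pos: [0.475, 0.0103, 0.0775]
eef_rot: [-2.257, -2.164, 0.025]
ft_force: [-28.6, -0.2, 20.1]
width: -0.0
finger_force: 14.4
```

Run:
```python
from h import *
s,_=st(); print('tcp ch',ch(s['tool_pos']))
for n in('scene','top'):
  im=manip.snapshot(n); c=cam(n); cv2.imwrite(f'pics/b5_{n}.png',im)
  S=[[.622,-.0655],[.547,-.065]]
  for h,q in holes(im,c,S): print(n,h,ch(h),q)
```

```text
t 63.6 tcp [0.475  0.0103 0.0775] yaw 87.59 q [-0.12 -0.03 -0.29  1.34 -0.    1.5 ] w -0.0 F [-28.6  -0.2  20.1]
tcp ch [-0.0884 -0.0401]
scene [0.6245, -0.0699] [ 0.0644 -0.1138] 0.956
scene [0.5485, -0.0685] [-0.0116 -0.1156] 0.971
top [0.625, -0.0667] [ 0.0648 -0.1105] 0.969
top [0.5487, -0.0634] [-0.0116 -0.1105] 0.919
```

The nest has gone home in x: it is stuck at 28 N. I'll retreat and press the short bar again.

{"op": "send_rows", "data": {"targets": [0, -0.1, 0, 0, 0, 0, -0.2, 0, 0, 0, 0, -0.2, -0.4, 0, 0, 0, -0.2, -0.8, 0, 0, 0, -0.2, -0.8, 0, 0]}}

```text
clock: 64.32
tool_pos: [0.4694, 0.0103, 0.1623]
eef_rot: [2.262, 2.168, 0.011]
ft_force: [0.5, -0.6, -0.4]
width: 0.0001
finger_force: 0.0
```

Run:
```python
from h import *
s,_=st(); print('tcp ch',ch(s['tool_pos']))
im=manip.snapshot('wrist'); c=cam('wrist'); cv2.imwrite('pics/w10.png',im)
for r in manip.place_of('wrist','long_bar_mid')[:1]: print(ch(w(r['location'],c)))
print('need world',(c0+Rc@[.0275,.127]-s['tool_pos'][:2]).round(4))
```

```text
t 64.33 tcp [0.4694 0.0103 0.1623] yaw 87.58 q [-0.12 -0.11 -0.2   1.48  0.    1.49] w 0.0001 F [ 0.5 -0.6 -0.4]
tcp ch [-0.0939 -0.0402]
[-0.1983  0.082 ]
need world [0.1285 0.1619]
```

{"op": "send_rows", "data": {"targets": [0.4, 0.3, 0, 0, 0, 0.836, 0.615, 0, 0, 0]}}

```text
clock: 64.68
tool_pos: [0.5307, 0.092, 0.1562]
eef_rot: [-2.27, -2.171, 0.002]
ft_force: [0.4, -0.6, -0.1]
width: -0.0002
finger_force: 0.0
```

{"op": "send_rows", "data": {"targets": [0.4, 0.3, 0, 0, 0, 0.836, 0.615, 0, 0, 0, 0.836, 0.615, 0, 0, 0, 0.836, 0.615, 0.4, 0, 0, 0.836, 0.615, 0.4, 0, 0]}}

```text
clock: 65.3
tool_pos: [0.5914, 0.1714, 0.1124]
eef_rot: [-2.264, -2.17, 0.014]
ft_force: [-0.9, 0.1, -0.0]
width: -0.0001
finger_force: 0.0
```

Run:
```python
from h import *
s,_=st(); print('tcp ch',ch(s['tool_pos']))
for n in('wrist','scene'):
  im=manip.snapshot(n); c=cam(n); cv2.imwrite(f'pics/w11{n}.png',im)
  for t in('short_bar_mid','long_bar_mid'):
    for r in manip.place_of(n,t)[:1]: print(n,t,round(r['p'],2),ch(w(r['location'],c)))
    for r in manip.silhouettes(n,t)[:1]:
      v,u=np.nonzero(r['mask']); P=np.array([ch(ray(a,b,.085,c)) for a,b in zip(u[::3],v[::3])])*1000
      print(cv2.minAreaRect(P.astype(np.float32)),round(r['p'],2))
```

```text
t 65.3 tcp [0.5914 0.1714 0.1124] yaw 87.56 q [ 0.17  0.3   0.15  1.43 -0.    1.79] w -0.0001 F [-0.9  0.1 -0. ]
tcp ch [0.021  0.1259]
((27.232025146484375, 57.00049591064453), (164.29562377929688, 69.36680603027344), 0.4942737817764282) 0.28
scene short_bar_mid 0.62 [0.0282 0.0915]
((29.691448211669922, 89.88986206054688), (114.7254409790039, 29.21183204650879), 1.8840500116348267) 0.8
scene long_bar_mid 0.68 [-0.0641 -0.0422]
((-66.43978118896484, -44.19940948486328), (23.13070297241211, 166.6231231689453), 0.15611951053142548) 0.76
```

{"op": "send_rows", "data": {"targets": [0, 0.06, 0.2, 0, 0, 0, 0.06, 0.34, 0, 0, 0, 0.06, 0.34, 0, 0, -0.05, 0.06, 0.34, 0, 0, -0.1, 0.06, 0.34, 0, 0, -0.12, 0.06, 0.34, 0, 0, -0.12, 0.06, 0.34, 0, 0]}}

```text
clock: 66.68
tool_pos: [0.6012, 0.1602, 0.0844]
eef_rot: [2.268, 2.173, 0.001]
ft_force: [0.4, -0.1, -0.1]
width: 0.0001
finger_force: 0.0
```

{"op": "send_rows", "data": {"targets": [-0.01, 0, 0, 0, 0, -0.02, 0, 0, 0, 0, -0.03, 0, 0, 0, 0, -0.03, 0, 0, 0, 0]}}

```text
clock: 67.18
tool_pos: [0.6011, 0.1598, 0.0844]
eef_rot: [-2.264, -2.174, -0.007]
ft_force: [-0.6, 6.7, 0.5]
width: 0.0003
finger_force: 3.2
```

{"op": "send_rows", "data": {"targets": [-0.01, 0, 0, 0, 0, -0.02, 0, 0, 0, 0, -0.02, 0, 0, 0, 0]}}

```text
clock: 67.55
tool_pos: [0.6012, 0.1594, 0.0848]
eef_rot: [-2.262, -2.174, -0.011]
ft_force: [-0.4, 10.0, 1.5]
width: -0.0001
finger_force: 4.7
```

{"op": "send_rows", "data": {"targets": [-0.01, 0, 0, 0, 0, -0.02, 0, 0, 0, 0, -0.02, 0, 0, 0, 0]}}

```text
clock: 67.92
tool_pos: [0.6012, 0.159, 0.0854]
eef_rot: [-2.259, -2.173, -0.015]
ft_force: [-0.5, 12.8, 2.8]
width: 0.0001
finger_force: 6.2
```

{"op": "send_rows", "data": {"targets": [-0.02, 0, 0.02, 0, 0, -0.04, 0, 0.04, 0, 0, -0.04, 0, 0.04, 0, 0]}}

```text
clock: 68.3
tool_pos: [0.6014, 0.1593, 0.0842]
eef_rot: [-2.253, -2.173, -0.027]
ft_force: [-2.9, 19.5, 10.9]
width: -0.0001
finger_force: 10.1
```

{"op": "send_rows", "data": {"targets": [-0.02, 0, 0, 0, 0, -0.03, 0, 0, 0, 0, -0.03, 0, 0, 0, 0]}}

```text
clock: 68.68
tool_pos: [0.6017, 0.1589, 0.0844]
eef_rot: [-2.249, -2.173, -0.034]
ft_force: [-1.6, 24.9, 9.8]
width: 0.0004
finger_force: 12.6
```

{"op": "send_rows", "data": {"targets": [0.1, 0, 0, 0, 0, 0.25, 0, 0, 0, 0, 0.25, 0, -0.3, 0, 0, 0.25, 0, -0.9, 0, 0, 0.25, 0, -0.9, 0, 0]}}

```text
clock: 69.3
tool_pos: [0.6047, 0.1713, 0.176]
eef_rot: [2.263, 2.168, 0.012]
ft_force: [0.5, 0.1, 0.1]
width: 0.0001
finger_force: 0.0
```

Run:
```python
from h import *
s,_=st(); print('tcp ch',ch(s['tool_pos']))
im=manip.snapshot('scene'); c=cam('scene'); cv2.imwrite('pics/s12.png',im); it=manip.snapshot('top'); cv2.imwrite('pics/t12.png',it)
S=[[.625,-.067],[.5487,-.066]]
for n,i,cc in(('scene',im,c),('top',it,cam('top'))):
  for h,q in holes(i,cc,S): print(n,ch(h),q)
for t in('short_bar_mid','long_bar_mid'):
    for n in('scene','top'):
      for r in manip.place_of(n,t)[:1]: print(n,t,round(r['p'],2),ch(w(r['location'],cam(n))))
cr=cv2.resize(im[190:310,240:400],None,fx=4.5,fy=4.5,interpolation=cv2.INTER_CUBIC); cv2.imwrite('pics/s12c.png',cr)
```

```text
t 69.3 tcp [0.6047 0.1713 0.176 ] yaw 87.54 q [ 0.17  0.3   0.28  1.54 -0.    1.78] w 0.0001 F [0.5 0.1 0.1]
tcp ch [0.0344 0.1264]
scene [ 0.0644 -0.115 ] 0.967
scene [-0.011  -0.1168] 0.962
top [ 0.0653 -0.1105] 0.974
top [-0.011  -0.1123] 0.978
scene short_bar_mid 0.7 [0.0292 0.0924]
top short_bar_mid 0.79 [0.0243 0.0963]
scene long_bar_mid 0.86 [-0.0641 -0.0436]
top long_bar_mid 0.6 [-0.0677 -0.0362]
```

{"op": "send_rows", "data": {"targets": [-0.3, -0.05, -0.3, 0, 0, -0.7, -0.1, -0.5, 0, 0]}}

```text
clock: 69.85
tool_pos: [0.5877, 0.1018, 0.2189]
eef_rot: [-2.265, -2.175, 0.003]
ft_force: [0.9, -1.0, 0.5]
width: 0.0
finger_force: 0.0
```

{"op": "send_rows", "data": {"targets": [-0.3, -0.05, -0.3, 0, 0, -0.8, -0.1, -0.5, 0, 0, -0.8, -0.1, -0.5, 0, 0, -0.8, -0.1, -0.5, 0, 0]}}

```text
clock: 70.35
tool_pos: [0.5747, 0.0224, 0.2685]
eef_rot: [-2.267, -2.172, 0.002]
ft_force: [-1.2, 0.0, 0.1]
width: 0.0001
finger_force: 0.0
```

Run:
```python
from h import *
s,_=st(); im=manip.snapshot('wrist'); c=cam('wrist'); cv2.imwrite('pics/w13.png',im); np.savez('w13.npz',K=c[0],R=c[1],t=c[2])
for q in[(-.11,.16),(-.11,-.16),(.11,.105),(.11,-.145)]: print(q,pix([*(c0+Rc@q),.07],c).round(1))
```

```text
t 70.35 tcp [0.5747 0.0224 0.2685] yaw 87.54 q [-0.08  0.2   0.34  1.71  0.    1.54] w 0.0001 F [-1.2  0.   0.1]
(-0.11, 0.16) [159.1 -36.3]
(-0.11, -0.16) [201.5 337.1]
(0.11, 0.105) [448.1  45.8]
(0.11, -0.145) [421.2 324.6]
```

View pics/w13.png

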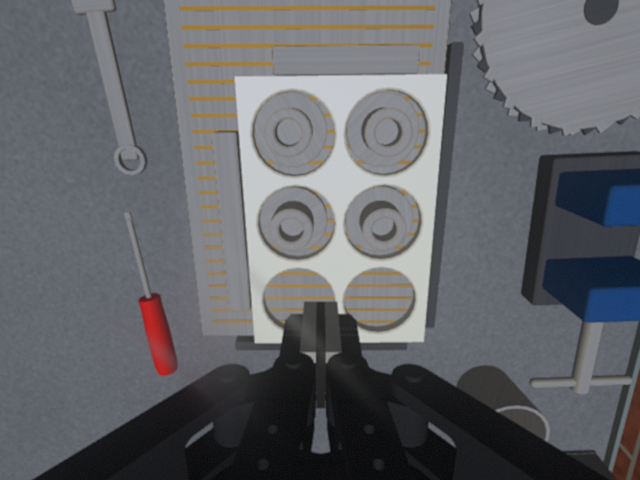

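The view shows the plate against both dark rails and both bars butted on the open edges: short bar at (346,60), long bar at (231,220). All four flanges lie flat in pockets. I'll measure gaps and centring numerically.

```bash
cat > meas.py <<'E'
from h import *
import sys
n=sys.argv[1]; im=cv2.imread(f'pics/{n}.png'); d=np.load(f'{n}.npz'); c=(d['K'],d['R'],d['t'])
hsv=cv2.cvtColor(im,cv2.COLOR_BGR2HSV).astype(int); W=((hsv[...,2]>185)&(hsv[...,1]<40))
g=cv2.cvtColor(im,cv2.COLOR_BGR2GRAY).astype(int)
def fitl(P,ax):
    P=np.array(P); p=np.polyfit(P[:,ax],P[:,1-ax],1)
    for _ in range(3): r=abs(P[:,1-ax]-np.polyval(p,P[:,ax])); P=P[r<max(.0008,2*np.median(r))]; p=np.polyfit(P[:,ax],P[:,1-ax],1)
    return p,len(P)
# plate edges in the top face, in my chuck frame
w_=lambda u,v,z:ch(ray(u,v,z,c))
vs=range(90,300,4); L=[];Rr=[]
for v in vs:
    us=np.nonzero(W[v,225:455])[0]+225; L.append(w_(us[0]-.5,v,.082)); Rr.append(w_(us[-1]+.5,v,.082))
T=[]
for u in range(250,436,4):
    q=np.nonzero(W[60:100,u])[0]+60; T.append(w_(u,q[0]-.5,.082))
for nm,P,ax in(('-x edge',L,1),('+x edge',Rr,1),('+y edge',T,0)):
    p,k=fitl(P,ax); print(nm,'at0',(1000*p[1]).round(1),'slope deg',np.degrees(p[0]).round(2),k)
# gray levels for bar ends and gaps
print('short bar row60',[(u,g[60,u]) for u in list(range(262,284))+list(range(408,430))])
print('long bar col231',[(v,g[v,231]) for v in list(range(122,142))+list(range(296,318))])
print('row 200 right',[(u,g[200,u]) for u in range(428,450)]); print('row 280 right',[(u,g[280,u]) for u in range(420,445)])
print('col 300/270 bottom',[(v,g[v,270]) for v in range(334,356)])
E
python3 meas.py w13
```

```text
-x edge at0 -56.0 slope deg -0.76 51
+x edge at0 107.6 slope deg -0.58 53
+y edge at0 82.4 slope deg 0.54 47
short bar row60 [(262, np.int64(132)), (263, np.int64(131)), (264, np.int64(132)), (265, np.int64(135)), (266, np.int64(138)), (267, np.int64(136)), (268, np.int64(138)), (269, np.int64(138)), (270, np.int64(139)), (271, np.int64(134)), (272, np.int64(136)), (273, np.int64(135)), (274, np.int64(137)), (275, np.int64(134)), (276, np.int64(137)), (277, np.int64(134)), (278, np.int64(135)), (279, np.int64(136)), (280, np.int64(135)), (281, np.int64(135)), (282, np.int64(134)), (283, np.int64(135)), (408, np.int64(132)), (409, np.int64(132)), (410, np.int64(133)), (411, np.int64(132)), (412, np.int64(132)), (413, np.int64(133)), (414, np.int64(133)), (415, np.int64(133)), (416, np.int64(131)), (417, np.int64(128)), (418, np.int64(118)), (419, np.int64(116)), (420, np.int64(130)), (421, np.int64(134)), (422, np.int64(131)), (423, np.int64(133)), (424, np.int64(135)), (425, np.int64(135)), (426, np.int64(131)), (427, np.int64(129)), (428, np.int64(130)), (429, np.int64(131))]
long b
[... 1773 characters left out ...]
t64(72)), (436, np.int64(75)), (437, np.int64(72)), (438, np.int64(76)), (439, np.int64(91)), (440, np.int64(108)), (441, np.int64(112)), (442, np.int64(111)), (443, np.int64(110)), (444, np.int64(108))]
col 300/270 bottom [(334, np.int64(196)), (335, np.int64(196)), (336, np.int64(194)), (337, np.int64(193)), (338, np.int64(195)), (339, np.int64(196)), (340, np.int64(195)), (341, np.int64(194)), (342, np.int64(179)), (343, np.int64(131)), (344, np.int64(79)), (345, np.int64(66)), (346, np.int64(69)), (347, np.int64(67)), (348, np.int64(67)), (349, np.int64(72)), (350, np.int64(91)), (351, np.int64(103)), (352, np.int64(106)), (353, np.int64(102)), (354, np.int64(105)), (355, np.int64(105))]
```

```bash
cat > meas2.py <<'E'
exec(open('meas.py').read().split("print('short")[0])
D=g<92
I=[];O=[]
for v in range(48,72,2):
    us=np.nonzero(D[v,435:470])[0]+435
    if len(us): I.append(w_(us[0]-.5,v,.08)); O.append(w_(us[-1]+.5,v,.08))
p,k=fitl(I,1) ; print('rail inner free part mean x',(1000*np.mean([q[0] for q in I])).round(2),'std',(1000*np.std([q[0] for q in I])).round(2),'n',k)
O=[];G=[]
for v in range(60,316,4):
    us=np.nonzero(D[v,415:470])[0]+415
    if len(us): O.append(w_(us[-1]+.5,v,.08)); G.append(w_(us[0]-.5,v,.08))
p,k=fitl(O,1); print('rail outer',(1000*p[1]).round(1),np.degrees(p[0]).round(2),k); p,k=fitl(G,1); print('dark start',(1000*p[1]).round(1),np.degrees(p[0]).round(2),k)
m=((hsv[...,1]>90)&(hsv[...,0]>8)&(hsv[...,0]<28)).astype(np.uint8); m[45:]=0
nn,l=cv2.connectedComponents(m)
for k in range(1,nn):
    v,u=np.nonzero(l==k)
    if len(u)>150:
        P=np.array([w_(a,b,.07) for a,b in zip(u,v)]); q=np.polyfit(P[:,0],P[:,1],1); print('brass slope',np.degrees(q[0]).round(2),P[:,0].min(),P[:,0].max())
B=[]
for u in range(250,290,2):
    s=np.nonzero(D[340:356,u])[0]+340
    if len(s): B.append((w_(u,s[0]-.5,.08),w_(u,s[-1]+.5,.08)))
for j in(0,1):
    p,k=fitl([b[j] for b in B],0); print('-y rail',j,(1000*p[1]).round(1),np.degrees(p[0]).round(2))
for t in('short_bar_mid','long_bar_mid'):
    for r in manip.place_of('wrist',t)[:1]: print(t,round(r['p'],2),ch(w(r['location'],c)))
    for r in manip.silhouettes('wrist',t)[:1]:
      v,u=np.nonzero(r['mask']); P=np.array([w_(a,b,.09) for a,b in zip(u,v)])*1000
      print(cv2.minAreaRect(P.astype(np.float32)),round(r['p'],2), P.min(0),P.max(0), 'uv',u.min(),u.max(),v.min(),v.max())
E
python3 meas2.py w13
```

```text
-x edge at0 -56.0 slope deg -0.76 51
+x edge at0 107.6 slope deg -0.58 53
+y edge at0 82.4 slope deg 0.54 47
rail inner free part mean x 105.82 std 0.23 n 12
rail outer 119.1 -0.16 64
dark start 109.6 -0.73 35
brass slope -0.03 -0.0986 0.0965
brass slope -0.04 -0.0985 0.0969
brass slope -0.0 -0.0976 0.0965
-y rail 0 -154.3 7.86
-y rail 1 -180.2 -13.56
short_bar_mid 0.81 [0.0259 0.0915]
((28.542917251586914, 92.71711730957031), (109.20830535888672, 20.92739486694336), 0.5346248745918274) 0.79 [-26.   82.4] [ 83.2 103.5] uv 273 419 44 75
long_bar_mid 0.71 [-0.0661 -0.0361]
((-64.95510864257812, -37.39911651611328), (21.942575454711914, 159.36077880859375), 0.5305016040802002) 0.68 [ -76.6 -117. ] [-53.4  42.3] uv 212 251 130 309
```

The plate reads about 0.5° counter-clockwise relative to the brass lines and rails, which would leave a wedge gap at the +y end of the +x rail. I'll square it by pushing the long bar nearer its +y end.

{"op": "send_rows", "data": {"targets": [0.25, -0.35, 0.1, 0, 0, 0.487, -0.7, 0.4, 0, 0]}}

```text
clock: 70.85
tool_pos: [0.5077, 0.0751, 0.2306]
eef_rot: [2.266, 2.173, 0.004]
ft_force: [1.2, 0.3, -0.2]
width: -0.0001
finger_force: 0.0
```

{"op": "send_rows", "data": {"targets": [0, -0.5, 0, 0, 0, 0, -0.667, 0.5, 0, 0, 0, -0.667, 1, 0, 0, 0, -0.667, 1, 0, 0]}}

```text
clock: 71.35
tool_pos: [0.4348, 0.0773, 0.1239]
eef_rot: [-2.26, -2.169, 0.015]
ft_force: [-0.2, 0.7, 0.6]
width: 0.0
finger_force: 0.0
```

{"op": "send_rows", "data": {"targets": [0, 0, 0.3, 0, 0, 0, 0, 0.49, 0, 0, 0, 0, 0.49, 0, 0, 0, 0, 0.49, 0, 0]}}

```text
clock: 71.85
tool_pos: [0.4426, 0.077, 0.0834]
eef_rot: [2.266, 2.172, 0.005]
ft_force: [-0.3, -0.1, 0.4]
width: 0.0
finger_force: 0.0
```

Run:
```python
from h import *
s,_=st(); print('tcp ch',ch(s['tool_pos']))
```

```text
t 71.85 tcp [0.4426 0.077  0.0834] yaw 87.59 q [ 0.02 -0.14 -0.37  1.33  0.    1.64] w 0.0 F [-0.3 -0.1  0.4]
tcp ch [-0.1236  0.0252]
```

{"op": "send_rows", "data": {"targets": [0, 0.1, 0.05, 0, 0, 0, 0.2, 0.05, 0, 0, 0, 0.26, 0.05, 0, 0, 0, 0.3, 0.05, 0, 0, 0, 0.32, 0.05, 0, 0, 0, 0.32, 0.05, 0, 0]}}

```text
clock: 72.6
tool_pos: [0.4724, 0.0755, 0.0757]
eef_rot: [-2.268, -2.174, 0.0]
ft_force: [-1.0, 0.3, -0.1]
width: -0.0001
finger_force: 0.0
```

{"op": "send_rows", "data": {"targets": [0, 0.02, 0, 0, 0, 0, 0.04, 0, 0, 0, 0, 0.04, 0, 0, 0]}}

```text
clock: 72.97
tool_pos: [0.4764, 0.0753, 0.0758]
eef_rot: [-2.268, -2.174, 0.0]
ft_force: [-0.4, -0.3, 0.7]
width: 0.0002
finger_force: 0.3
```

{"op": "send_rows", "data": {"targets": [0, 0.02, 0, 0, 0, 0, 0.04, 0, 0, 0, 0, 0.04, 0, 0, 0]}}

```text
clock: 73.35
tool_pos: [0.4767, 0.0753, 0.0756]
eef_rot: [-2.263, -2.17, 0.009]
ft_force: [-10.2, 0.7, 6.5]
width: -0.0001
finger_force: 5.0
```

{"op": "send_rows", "data": {"targets": [0, 0.02, 0, 0, 0, 0, 0.04, 0, 0, 0, 0, 0.04, 0, 0, 0]}}

```text
clock: 73.72
tool_pos: [0.4782, 0.0757, 0.0756]
eef_rot: [-2.26, -2.168, 0.013]
ft_force: [-15.9, 1.4, 11.8]
width: 0.0001
finger_force: 8.0
```

{"op": "send_rows", "data": {"targets": [0, 0.02, 0, 0, 0, 0, 0.04, 0, 0, 0, 0, 0.04, 0, 0, 0]}}

```text
clock: 74.1
tool_pos: [0.4783, 0.0757, 0.0756]
eef_rot: [-2.255, -2.165, 0.022]
ft_force: [-24.4, 1.2, 18.4]
width: -0.0003
finger_force: 12.6
```

{"op": "send_rows", "data": {"targets": [0, -0.15, 0, 0, 0, 0, -0.3, -0.1, 0, 0, 0, -0.3, -0.6, 0, 0, 0, -0.3, -0.9, 0, 0, 0, -0.3, -0.9, 0, 0]}}

```text
clock: 74.72
tool_pos: [0.4611, 0.076, 0.1693]
eef_rot: [2.264, 2.17, 0.009]
ft_force: [-0.6, 0.5, -0.2]
width: 0.0001
finger_force: 0.0
```

Run:
```python
from h import *
s,_=st(); print('tcp ch',ch(s['tool_pos']))
```

```text
t 74.72 tcp [0.4611 0.076  0.1693] yaw 87.58 q [ 0.02 -0.12 -0.18  1.5  -0.    1.63] w 0.0001 F [-0.6  0.5 -0.2]
tcp ch [-0.105   0.0251]
```

{"op": "send_rows", "data": {"targets": [0.3, 0.4, 0, 0, 0, 0.51, 0.81, 0, 0, 0]}}

```text
clock: 74.97
tool_pos: [0.5421, 0.1242, 0.1647]
eef_rot: [-2.268, -2.174, 0.001]
ft_force: [0.7, 0.1, 1.1]
width: 0.0006
finger_force: 0.0
```

{"op": "send_rows", "data": {"targets": [0.4, 0.4, 0, 0, 0, 0.52, 0.81, 0, 0, 0, 0.52, 0.81, 0, 0, 0, 0.52, 0.81, 0.5, 0, 0, 0.52, 0.81, 0.5, 0, 0, 0.52, 0.81, 0.5, 0, 0]}}

```text
clock: 75.72
tool_pos: [0.6244, 0.1718, 0.1168]
eef_rot: [2.268, 2.174, 0.0]
ft_force: [-0.8, 0.0, 1.5]
width: -0.0
finger_force: 0.0
```

Run:
```python
from h import *
s,_=st(); print('tcp ch',ch(s['tool_pos']))
```

```text
t 75.72 tcp [0.6244 0.1718 0.1168] yaw 87.56 q [ 0.17  0.37  0.25  1.45 -0.    1.78] w -0.0 F [-0.8  0.   1.5]
tcp ch [0.054  0.1277]
```

{"op": "send_rows", "data": {"targets": [0, 0, 0.2, 0, 0, 0, 0, 0.38, 0, 0, 0, 0, 0.38, 0, 0, -0.07, 0, 0.38, 0, 0, -0.12, 0, 0.38, 0, 0, -0.12, 0, 0.38, 0, 0]}}

```text
clock: 76.47
tool_pos: [0.6247, 0.1595, 0.0786]
eef_rot: [2.268, 2.172, 0.001]
ft_force: [-0.2, -0.9, -0.2]
width: 0.0
finger_force: 0.0
```

{"op": "send_rows", "data": {"targets": [-0.02, 0, 0, 0, 0, -0.04, 0, 0, 0, 0, -0.04, 0, 0, 0, 0]}}

```text
clock: 76.85
tool_pos: [0.6245, 0.1581, 0.0784]
eef_rot: [-2.265, -2.174, -0.006]
ft_force: [0.6, 4.9, 1.8]
width: 0.0001
finger_force: 2.5
```

{"op": "send_rows", "data": {"targets": [-0.02, 0, 0, 0, 0, -0.04, 0, 0, 0, 0, -0.04, 0, 0, 0, 0]}}

```text
clock: 77.22
tool_pos: [0.6245, 0.1578, 0.0788]
eef_rot: [-2.259, -2.173, -0.015]
ft_force: [1.0, 12.1, 0.3]
width: -0.0002
finger_force: 6.1
```

{"op": "send_rows", "data": {"targets": [-0.02, 0, 0, 0, 0, -0.04, 0, 0, 0, 0, -0.04, 0, 0, 0, 0]}}

```text
clock: 77.6
tool_pos: [0.6245, 0.1575, 0.0795]
eef_rot: [-2.254, -2.173, -0.024]
ft_force: [1.2, 20.1, 1.7]
width: 0.0001
finger_force: 9.6
```

{"op": "send_rows", "data": {"targets": [-0.02, 0, 0, 0, 0, -0.04, 0, 0, 0, 0, -0.04, 0, 0, 0, 0]}}

```text
clock: 77.97
tool_pos: [0.6245, 0.1572, 0.0803]
eef_rot: [-2.248, -2.172, -0.033]
ft_force: [0.2, 25.3, 2.7]
width: -0.0003
finger_force: 13.1
```

{"op": "send_rows", "data": {"targets": [0.12, 0, 0, 0, 0, 0.28, 0, 0, 0, 0, 0.28, 0, -0.4, 0, 0, 0.28, 0, -0.9, 0, 0]}}

```text
clock: 78.47
tool_pos: [0.6232, 0.1714, 0.1661]
eef_rot: [-2.267, -2.172, 0.009]
ft_force: [1.2, 0.6, -1.3]
width: 0.0002
finger_force: 0.0
```

{"op": "send_rows", "data": {"targets": [-0.3, -0.15, -0.3, 0, 0, -0.8, -0.25, -0.5, 0, 0]}}

```text
clock: 78.72
tool_pos: [0.5967, 0.093, 0.2198]
eef_rot: [2.264, 2.175, 0.001]
ft_force: [0.2, -2.1, -0.8]
width: 0.0001
finger_force: 0.0
```

{"op": "send_rows", "data": {"targets": [-0.3, -0.15, -0.3, 0, 0, -0.7, -0.25, -0.5, 0, 0, -0.7, -0.25, -0.5, 0, 0, -0.7, -0.25, -0.5, 0, 0]}}

```text
clock: 79.22
tool_pos: [0.5684, 0.0241, 0.2672]
eef_rot: [-2.269, -2.173, 0.001]
ft_force: [-0.2, 0.4, -1.2]
width: -0.0003
finger_force: 0.0
```

```bash
python3 - <<'E'
from h import *
s,_=st(); im=manip.snapshot('wrist'); c=cam('wrist'); cv2.imwrite('pics/w14.png',im); np.savez('w14.npz',K=c[0],R=c[1],t=c[2])
E
python3 meas2.py w14
```

```text
t 79.22 tcp [0.5684 0.0241 0.2672] yaw 87.52 q [-0.08  0.18  0.31  1.71 -0.    1.54] w -0.0003 F [-0.2  0.4 -1.2]
-x edge at0 -54.8 slope deg -0.32 50
+x edge at0 108.5 slope deg -0.08 53
+y edge at0 82.1 slope deg -0.12 47
rail inner free part mean x 105.42 std 0.22 n 12
rail outer 118.9 -0.11 64
dark start 102.7 -0.4 63
brass slope 0.24 -0.0983 0.0969
brass slope 0.13 -0.0982 0.0967
-y rail 0 -158.8 -1.58
-y rail 1 -177.5 -9.74
short_bar_mid 0.88 [0.028  0.0965]
long_bar_mid 0.96 [-0.0658 -0.0399]
((-64.23880004882812, -37.35015106201172), (21.182933807373047, 159.11663818359375), 0.06387633085250854) 0.68 [ -74.8 -116.9] [-53.6  42.2] uv 222 257 132 311
```

Run:
```python
from h import *
im=cv2.imread('pics/w14.png'); a=cv2.resize(im[25:100,250:450],None,fx=4,fy=4,interpolation=cv2.INTER_CUBIC)
b=cv2.resize(cv2.rotate(im[115:325,205:275],cv2.ROTATE_90_CLOCKWISE),(800,267),interpolation=cv2.INTER_CUBIC)
cv2.imwrite('pics/c14.png',np.vstack([a,b]))
```

```text
(no output)
```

View pics/c14.png

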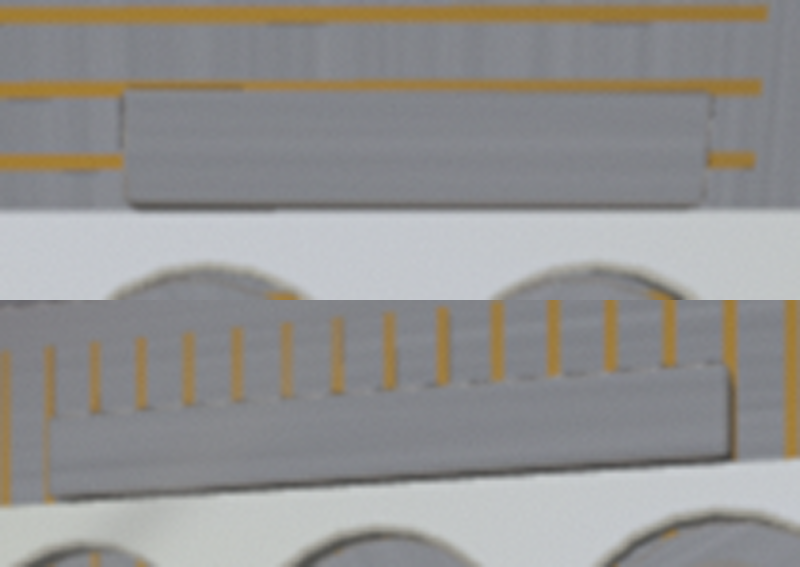

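The crop shows both bars with only a thin, even dark line against the plate, so they are flush with no wedge. I'll check the middle positions from these pixel ends.

```bash
python3 - <<'E'
from h import *
d=np.load('w14.npz'); c=(d['K'],d['R'],d['t']); w_=lambda u,v,z:ch(ray(u,v,z,c))*1000
print('short ends',w_(250+124/4,25+190/4,.09),w_(250+702/4,25+190/4,.09), 'far',w_(250+122/4,25+92/4,.09),w_(250+712/4,25+92/4,.09))
# long: rotated crop: x' img = 205-> ; rot90cw: X=(H-1-row), Y=col ; H=210,W=70 scale 800/210
s=210/800
for X,Y in((52,420-300),(728,365-300),(55,497-300),(732,460-300)): print('long',w_(205+Y*s,115+209-X*s,.09))
E
python3 - <<'E'
import sys; sys.path.insert(0,'.')
from h import *
c=cam('top'); manip.snapshot('top')
for t in('lever_ball','lever_pivot'):
    for r in manip.place_of('top',t)[:1]: print(t,w(r['location'],c).round(4),r['p'])
manip.snapshot('scene')
for r in manip.place_of('scene','lever_ball')[:1]: print('scene',w(r['location'],cam('scene')).round(4),r['p'])
for q in((0,.205),(-.0953,.205),(.0953,.205)): print(q,(c0+Rc@q).round(4))
E
```

```text
short ends [-26.   85.4] [82.6 85.3] far [-25.8 102. ] [ 83. 102.]
long [ -73.6 -116.2]
long [-73.9  41.5]
long [ -54.9 -115.4]
long [-54.2  42.3]
lever_ball [0.4756 0.2619 0.1042] 0.76
lever_pivot [0.5623 0.2525 0.0361] 0.72
scene [0.474  0.2575 0.1021] 0.57
(0, 0.205) [0.5738 0.2513]
(-0.0953, 0.205) [0.4786 0.2554]
(0.0953, 0.205) [0.669  0.2472]
```

The bars are centred within about 1.5 mm and everything is loaded and blocked. Now the lever: I turn the tool so the fingers close along the hinge axis and go above the ball.

{"op": "send_rows", "data": {"targets": [0.2, -0.1, 0, -0.11, 20, 0.4, -0.2, 0, -0.22, 30, 0.6, -0.3, 0, -0.33, 50, 0.8, -0.35, 0, -0.44, 50, 0.8, -0.35, 0, -0.5, 50]}}

```text
clock: 80.35
tool_pos: [0.5365, 0.1072, 0.268]
eef_rot: [1.306, 2.857, 0.001]
ft_force: [0.0, -1.2, -0.0]
width: 0.0496
finger_force: 0.0
```

{"op": "send_rows", "data": {"targets": [0.2, 0.05, 0, -0.11, 50, 0.4, 0.1, 0, -0.22, 50, 0.6, 0.2, 0, -0.33, 50, 0.777, 0.257, 0, -0.44, 50, 0.777, 0.257, 0, -0.5475, 50, 0.777, 0.257, 0, -0.5475, 50]}}

```text
clock: 81.1
tool_pos: [0.5058, 0.1818, 0.2679]
eef_rot: [0.068, 3.141, -0.0]
ft_force: [0.1, 0.9, -0.2]
width: 0.0495
finger_force: 0.0
```

{"op": "send_rows", "data": {"targets": [0.2, 0.4, 0.3, 0, 50, 0.342, 0.743, 0.6, 0, 50, 0.342, 0.743, 0.77, 0, 50, 0.342, 0.743, 0.77, 0, 50]}}

```text
clock: 81.6
tool_pos: [0.474, 0.2563, 0.1891]
eef_rot: [-0.068, -3.138, 0.003]
ft_force: [-0.8, -0.5, 0.4]
width: 0.05
finger_force: 0.0
```

Run:
```python
from h import *
s,_=st(); t=s['tool_pos']; im=manip.snapshot('wrist'); c=cam('wrist'); cv2.imwrite('pics/w15.png',im)
for r in manip.place_of('wrist','lever_ball')[:1]: p=w(r['location'],c); print(p.round(4),r['p'],pix(p,c))
for r in manip.silhouettes('wrist','lever_ball')[:1]: v,u=np.nonzero(r['mask']); print('mask',u.min(),u.max(),v.min(),v.max(),len(u))
g=cv2.cvtColor(im,cv2.COLOR_BGR2GRAY)
q=pix(p,c).astype(int); m=(g[q[1]-70:q[1]+70,q[0]-70:q[0]+70]<45).astype(np.uint8)
n,l,S,C=cv2.connectedComponentsWithStats(m); k=l[70,70]; print('ball comp',S[k],C[k]+q-70)
for z in(.09,.097,.104): print(z,ray(*(C[k]+q-70),z,c).round(4))
```

```text
t 81.6 tcp [0.474  0.2563 0.1891] yaw 177.52 q [ 0.37  0.08  0.05  1.54 -0.    0.41] w 0.05 F [-0.8 -0.5  0.4]
[0.4737 0.2544 0.1044] 0.98 [318.79067966 247.71302817]
mask 277 345 229 336 3910
ball comp [  52   54   45   45 1491] [321.95372233 252.81220657]
0.09 [0.4827 0.256  0.09  ]
0.097 [0.48   0.2561 0.097 ]
0.104 [0.4774 0.2562 0.104 ]
```

{"op": "send_rows", "data": {"targets": [-0.075, 0, 0.3, 0, 50, -0.075, 0, 0.7, 0, 50, -0.075, 0, 1, 0, 50, -0.075, 0, 1, 0, 50], "grip_force": 30}}

```text
clock: 82.25
tool_pos: [0.4812, 0.2555, 0.0891]
eef_rot: [-0.068, -3.137, 0.003]
ft_force: [-0.9, 0.7, -0.2]
width: 0.0501
finger_force: 0.0
```

{"op": "send_rows", "data": {"targets": [0, 0, 0.16, 0, 50, 0, 0, 0.16, 0, 50, 0, 0, 0.16, 0, 20, 0, 0, 0.16, 0, 20, 0, 0, 0.16, 0, 20, 0, 0, 0.16, 0, 20, 0, 0, 0.16, 0, 20]}}

```text
clock: 83.12
tool_pos: [0.4826, 0.2569, 0.0754]
eef_rot: [0.066, 3.14, 0.0]
ft_force: [-0.6, -1.8, 5.8]
width: 0.0282
finger_force: 29.6
```

Run:
```python
from h import *
s,_=st(); print('tcp ch',ch(s['tool_pos']),s['finger_force'],s['tool_pos'][2]+.019)
th=np.radians([-60,-45,-30,-15,0,15,30,45,60]); print([(round(1000*.11*(np.sin(t)+np.sin(np.radians(60))),1),round(1000*.11*(np.cos(t)-.5),1)) for t in th])
```

```text
t 83.12 tcp [0.4826 0.2569 0.0754] yaw 177.61 q [ 0.37  0.13 -0.13  1.32 -0.    0.41] w 0.0282 F [-0.6 -1.8  5.8]
tcp ch [-0.0914  0.2067] 29.605759978294373 0.09444951519478982
[(np.float64(0.0), np.float64(0.0)), (np.float64(17.5), np.float64(22.8)), (np.float64(40.3), np.float64(40.3)), (np.float64(66.8), np.float64(51.3)), (np.float64(95.3), np.float64(55.0)), (np.float64(123.7), np.float64(51.3)), (np.float64(150.3), np.float64(40.3)), (np.float64(173.0), np.float64(22.8)), (np.float64(190.5), np.float64(0.0))]
```

{"op": "send_rows", "data": {"targets": [-0.08, 0, -0.12, 0, 20, -0.175, 0, -0.228, 0, 20, -0.28, 0, -0.325, 0, 20, -0.403, 0, -0.403, 0, 20, -0.53, 0, -0.465, 0, 20, -0.668, 0, -0.513, 0, 20, -0.81, 0, -0.54, 0, 20, -0.953, 0, -0.55, 0, 20, -0.953, 0, -0.55, 0, 20]}}

```text
clock: 84.25
tool_pos: [0.5763, 0.2529, 0.1263]
eef_rot: [-0.066, -3.135, 0.001]
ft_force: [0.4, 1.4, -11.1]
width: 0.0279
finger_force: 30.3
```

Run:
```python
from h import *
s,_=st(); print('tcp ch',ch(s['tool_pos']),s['finger_force'])
manip.snapshot('scene')
for r in manip.place_of('scene','lever_ball')[:2]: print('scene',w(r['location'],cam('scene')).round(4),r['p'])
```

```text
t 84.25 tcp [0.5763 0.2529 0.1263] yaw 177.57 q [0.31 0.33 0.21 1.46 0.   0.35] w 0.0279 F [  0.4   1.4 -11.1]
tcp ch [0.0025 0.2067] 30.303465127944946
scene [0.5644 0.2523 0.1421] 0.69
scene [0.377  0.1361 0.0019] 0.22
```

{"op": "send_rows", "data": {"targets": [-0.14, 0, 0.03, 0, 20, -0.284, 0, 0.06, 0, 20, -0.42, 0, 0.11, 0, 20, -0.55, 0, 0.17, 0, 20, -0.67, 0, 0.25, 0, 20, -0.777, 0, 0.34, 0, 20, -0.87, 0, 0.45, 0, 20, -0.94, 0, 0.56, 0, 20, -0.97, 0, 0.62, 0, 20, -0.97, 0, 0.62, 0, 20]}}

```text
clock: 85.6
tool_pos: [0.6738, 0.2487, 0.0666]
eef_rot: [-0.066, -3.139, 0.001]
ft_force: [-0.7, 1.0, -0.6]
width: 0.0201
finger_force: 0.0
```

Run:
```python
from h import *
s,_=st(); print('tcp ch',ch(s['tool_pos']),s['finger_force'])
for n in('scene','top'):
  manip.snapshot(n)
  for r in manip.place_of(n,'lever_ball')[:1]: p=w(r['location'],cam(n)); print(n,p.round(4),ch(p),r['p'])
```

```text
t 85.6 tcp [0.6738 0.2487 0.0666] yaw 177.61 q [0.26 0.58 0.44 1.42 0.   0.3 ] w 0.0201 F [-0.7  1.  -0.6]
tcp ch [0.1001 0.2066] 0.0
scene [0.5747 0.2515 0.1428] [0.0009 0.2052] 0.51
top [0.5927 0.0078 0.0728] [ 0.0293 -0.0375] 0.32
```

{"op": "send_rows", "data": {"targets": [0, 0, -0.5, 0, 20, 0, 0, -1, 0, 20, 0, 0, -1, 0, 20]}}

```text
clock: 86.18
tool_pos: [0.6776, 0.2498, 0.1763]
eef_rot: [0.065, 3.128, 0.006]
ft_force: [0.8, -2.0, 0.4]
width: 0.02
finger_force: 0.0
```

Run:
```python
from h import *
s,_=st()
for n in('wrist','scene','top'):
  im=manip.snapshot(n); c=cam(n); cv2.imwrite(f'pics/l_{n}.png',im)
  for r in manip.place_of(n,'lever_ball')[:2]: p=w(r['location'],c); print(n,p.round(4),ch(p),round(r['p'],2))
```

```text
t 86.17 tcp [0.6776 0.2498 0.1763] yaw 177.62 q [ 0.26  0.58  0.64  1.62 -0.    0.3 ] w 0.02 F [ 0.8 -2.   0.4]
wrist [0.5701 0.2535 0.1405] [-0.0038  0.207 ] 0.96
wrist [0.5921 0.1376 0.0821] [0.0231 0.0921] 0.21
scene [0.5763 0.2525 0.1421] [0.0025 0.2063] 0.76
```

The ball slipped out at the top and the lever stands upright. I'll push the rod over from behind with closed fingers.

{"op": "send_rows", "data": {"targets": [0, 0, -0.3, 0, 0, 0.5, 0, -0.3, 0, 0, 1, 0, -0.3, 0, 0, 1, 0, -0.3, 0, 0]}}

```text
clock: 86.98
tool_pos: [0.5686, 0.2527, 0.1941]
eef_rot: [-0.062, -3.131, 0.004]
ft_force: [1.2, -0.8, -0.3]
width: 0.0002
finger_force: 0.0
```

{"op": "send_rows", "data": {"targets": [0.44, 0, 0, 0, 0, 0.44, 0, 0.3, 0, 0, 0.44, 0, 0.7, 0, 0, 0.44, 0, 0.73, 0, 0, 0.44, 0, 0.73, 0, 0]}}

```text
clock: 87.6
tool_pos: [0.5311, 0.2548, 0.1251]
eef_rot: [-0.066, -3.141, 0.0]
ft_force: [-0.5, 0.5, 1.2]
width: -0.0
finger_force: 0.0
```

Run:
```python
from h import *
s,_=st(); print('tcp ch',ch(s['tool_pos']))
x,z=ch(s['tool_pos'])[0],s['tool_pos'][2]
for th in(0,15,30,45,60,66,70):
    t=np.radians(th); X=.088*np.sin(t)-.006*np.cos(t)-.011; Z=.035+.088*np.cos(t)+.006*np.sin(t)
    print(th,'tx',round(-(X-x)*10,3),'tz',round(-(Z-z)*10,3))
```

```text
t 87.6 tcp [0.5311 0.2548 0.1251] yaw 177.59 q [ 0.33  0.22  0.07  1.43 -0.    0.38] w -0.0 F [-0.5  0.5  1.2]
tcp ch [-0.0428  0.2066]
0 tx -0.258 tz 0.021
15 tx -0.488 tz 0.036
30 tx -0.706 tz 0.109
45 tx -0.898 tz 0.236
60 tx -1.05 tz 0.409
66 tx -1.098 tz 0.488
70 tx -1.124 tz 0.544
```

{"op": "send_rows", "data": {"targets": [-0.15, 0, 0.02, 0, 0, -0.26, 0, 0.02, 0, 0, -0.38, 0, 0.025, 0, 0, -0.49, 0, 0.036, 0, 0, -0.6, 0, 0.07, 0, 0, -0.706, 0, 0.11, 0, 0, -0.8, 0, 0.17, 0, 0, -0.898, 0, 0.236, 0, 0, -0.898, 0, 0.236, 0, 0]}}

```text
clock: 88.72
tool_pos: [0.6212, 0.2502, 0.0999]
eef_rot: [0.067, 3.141, -0.003]
ft_force: [-1.4, -0.4, -0.1]
width: -0.0002
finger_force: 0.6
```

{"op": "send_rows", "data": {"targets": [-0.08, 0, 0.08, 0, 0, -0.15, 0, 0.17, 0, 0, -0.18, 0, 0.21, 0, 0, -0.2, 0, 0.25, 0, 0, -0.2, 0, 0.25, 0, 0]}}

```text
clock: 89.35
tool_pos: [0.6338, 0.25, 0.0846]
eef_rot: [-0.063, -3.132, 0.001]
ft_force: [-28.1, -4.8, 31.9]
width: -0.0002
finger_force: 22.0
```

Run:
```python
from h import *
s,_=st(); print('tcp ch',ch(s['tool_pos']))
for n in('wrist','scene','top'):
  im=manip.snapshot(n); c=cam(n)
  for r in manip.place_of(n,'lever_ball')[:1]: p=w(r['location'],c); print(n,p.round(4),ch(p),round(r['p'],2))
```

```text
t 89.35 tcp [0.6338 0.25   0.0846] yaw 177.68 q [0.28 0.48 0.33 1.43 0.   0.32] w -0.0002 F [-28.1  -4.8  31.9]
tcp ch [0.06   0.2063]
scene [0.6569 0.2477 0.0916] [0.0832 0.2049] 0.54
```

{"op": "send_rows", "data": {"targets": [0.1, 0, -0.12, 0, 0, 0.3, 0, -0.4, 0, 0, 0.3, 0, -1, 0, 0, 0.3, 0, -1, 0, 0]}}

```text
clock: 90.15
tool_pos: [0.615, 0.2521, 0.1838]
eef_rot: [0.066, 3.125, 0.005]
ft_force: [0.6, 0.1, 0.1]
width: -0.0
finger_force: 0.0
```

{"op": "send_rows", "data": {"targets": [0.2, 0.3, -0.4, 0, 0, 0.2, 0.6, -0.8, 0, 0, 0.2, 0.6, -0.8, 0, 0]}}

```text
clock: 90.52
tool_pos: [0.5956, 0.3148, 0.2608]
eef_rot: [0.062, 3.13, 0.006]
ft_force: [0.6, -0.2, 0.6]
width: 0.0
finger_force: 0.0
```

Run:
```python
from h import *
st(); 
for n in('wrist','scene','top'):
  im=manip.snapshot(n); c=cam(n); cv2.imwrite(f'pics/f_{n}.png',im)
  for t in('lever_ball','short_bar_mid','long_bar_mid'):
    for r in manip.place_of(n,t)[:1]: p=w(r['location'],c); print(n,t,p.round(4),ch(p),round(r['p'],2))
c=cam('top')
S=[[.625,-.067],[.5487,-.066]]
print([(ch(h),q) for h,q in holes(cv2.imread('pics/f_top.png'),c,S)],[(ch(h),q) for h,q in holes(cv2.imread('pics/f_scene.png'),cam('scene'),S)])
print(*flanges('scene',.07),sep='\n')
a,b=cv2.imread('pics/t12.png'),cv2.imread('pics/f_top.png'); d=cv2.absdiff(a,b).max(2)>40; n,l,s,cc=cv2.connectedComponentsWithStats(d.astype(np.uint8)); print([(s[k,4],cc[k].round().tolist()) for k in range(1,n) if s[k,4]>15])
```

```text
t 90.53 tcp [0.5956 0.3148 0.2608] yaw 177.73 q [ 0.39  0.47  0.66  1.75 -0.    0.43] w 0.0 F [ 0.6 -0.2  0.6]
wrist lever_ball [0.6534 0.2501 0.0867] [0.0797 0.2072] 0.73
wrist short_bar_mid [0.5938 0.1361 0.0806] [0.025  0.0908] 0.74
scene lever_ball [0.656  0.2491 0.0903] [0.0822 0.2063] 0.71
scene short_bar_mid [0.5978 0.1353 0.0781] [0.029  0.0902] 0.79
scene long_bar_mid [0.4967 0.0065 0.0785] [-0.0665 -0.0429] 0.76
top lever_ball [0.6602 0.2561 0.0924] [0.0861 0.2135] 0.91
top short_bar_mid [0.5959 0.1409 0.0805] [0.0269 0.0956] 0.59
top long_bar_mid [0.4957 0.0154 0.0798] [-0.0679 -0.0341] 0.75
[(array([ 0.065 , -0.1125]), np.float64(0.984)), (array([-0.0111, -0.1123]), np.float64(0.991))] [(array([ 0.0652, -0.1159]), np.float64(0.957)), (array([-0.0115, -0.1157]), np.float64(0.958))]
([0.3672, -0.3644], np.float64(0.83), 0.9, [63, 129, 38])
([0.5023, -0.4889], np.float64(0.793), 0.86, [164, 85, 34])
([0.6251, 0.006], np.float64(0.834), 0.82, [146, 142, 144])
([0.3731, -0.4515], np.float64(0.741), 0.81, [4, 170, 188])
([0.5505, 0.0869], np.float64(0.884), 0.79, [146, 141, 143])
([0.6283, 0.0813], np.float64(0.941), 0.63, [148, 144, 147])
([0.5496, 0.01], np.float64(0.863), 0.58, [145, 141, 143])
[(np.int32(6212), [192.0, 252.0]), (np.int32(5289), [261.0, 256.0]), (np.int32(81), [238.0, 199.0]), (np.int32(16), [215.0, 207.0]), (np.int32(108), [238.0, 219.0]), (np.int32(24), [243.0, 241.0]), (np.int32(358), [178.0, 351.0]), (np.int32(28), [207.0, 417.0]), (np.int32(954), [197.0, 456.0]), (np.int32(29), [359.0, 441.0]), (np.int32(18), [348.0, 444.0]), (np.int32(38), [314.0, 451.0]), (np.int32(346), [234.0, 460.0]), (np.int32(48), [209.0, 460.0]), (np.int32(19), [312.0, 465.0]), (np.int32(32), [321.0, 467.0]), (np.int32(21), [373.0, 474.0]), (np.int32(26), [314.0, 477.0])]
```

```bash
python3 -c "
from bench import manip; print(manip.job_done())"
```

```text
the job is handed in; nothing more can be done
None
```

All four flanges are in nest pockets, the plate is pushed home with both bars butted about 1.5 mm or less from centre, and the lever was swung over last until it hit its stop; I handed the job in at about 91 s, and no verdict came back.

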